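# Load the door rack of a double-door bench cabinet

### The job

Load the vial rack inside the door of the bench cabinet: open the right-hand leaf (as the robot sees it) wide, slide the flush bolt on the left-hand leaf fully down to withdraw it while that leaf is still shut, then open the left-hand leaf wide too. Swing the clamp lever on its rack fully open, stand every small amber vial from the bench upright in a pocket of its own, and swing the lever fully shut over them. Leave both leaves wide open (about square to the cabinet or further) and the bolt withdrawn, and do not disturb the large bottle, the glass beaker or the blue box.

Things in the scene. Friction and masses are not known exactly. Their poses are not given: they have to be found in the camera images.
- cabinet: White bench cabinet, 350 mm wide (y), 125 deep (x), 203 high, fixed; two upright leaves in front. Origin: on the bench, middle of the front plane; x points into the cabinet, y to the robot's left, z up. The roof reaches forward over the shut leaves to the front plane (leaf tops at 190 mm); a steel keeper block juts 4 mm from the roof edge where the bolt enters.
- active_leaf (a joint): Angle of the right-hand (-y) leaf, rad: 0 shut, grows as it swings out to the robot, stop at 1.75; may start a little ajar. No latch; stiff hinge (0.25 N m) that stays as put. A strip on its meeting edge overlaps the left leaf by 11 mm, so it opens first. Leaf 163 mm wide, 18 thick, from 15 to 190 mm above the bench.
- active_leaf_hinge (a point): Point on the vertical hinge axis of the right-hand leaf, at its outer edge in the front plane, 165 mm above the bench.
- active_leaf_handle (a point): Axis of the right-hand leaf's handle at 165 mm above the bench: an upright round steel bar 10 mm thick, from 122 to 182 mm above the bench, 42 mm off the front face on one stalk at 130 mm height, 133 mm from the hinge along the leaf. It can be pinched from above and turns in the fingers.
- passive_leaf (a joint): Angle of the left-hand (+y) leaf, rad: 0 shut, grows as it swings out to the robot, stop at 1.75. The bolt holds it shut until withdrawn. Stiff hinge (0.6 N m) that stays as put. Same size as the other leaf; carries the vial rack on its inner face.
- passive_leaf_hinge (a point): Point on the vertical hinge axis of the left-hand leaf, at its outer edge in the front plane, 165 mm above the bench. The point's frame turns with the leaf: -y runs along the leaf from the hinge to the free edge, x points out of its inner face.
- passive_leaf_handle (a point): Centre line of the left-hand leaf's handle, 165 mm above the bench: a bar like the other one, standing 42 mm off the front face, 95 mm from the hinge axis along the leaf.
- bolt (a joint): Slide of the flush bolt in the left-hand leaf, m: 0 shot (its end is 7 mm up in the keeper), grows as the stud is pushed straight down, 0.018 fully withdrawn (stop). About 3 N of friction; stays where it is left. Withdrawn enough from 0.012.
- bolt_stud (a point): Middle of the top face of the bolt's steel thumb stud: it juts 34 mm from the left-hand leaf's front face (this point is 20 mm out), is 16 mm wide and 12 high, 24 mm from the leaf's meeting edge; its top is 166 mm above the bench with the bolt shot, 148 withdrawn. Moves with bolt and leaf. Push it down from above.
- clamp (a joint): Angle of the clamp lever on the rack, rad: 0 shut (arm over the pockets, parallel to the leaf), grows as its free end swings level away from the leaf's inner face, 1.65 fully open (stop). It may start a little off shut. Friction 0.06 N m; stays where it is left.
- clamp_pivot (a point): On the lever's upright pivot axis, 166 mm above the bench, 11 mm from the leaf's hinge axis along the leaf and in line with the pocket centres (64 mm behind the leaf's front face).
- clamp_knob (a point): Top centre of the lever's black upright knob (14 mm across, 28 tall, top at 194 mm above the bench), 136 mm from the pivot. The flat steel arm below it is 12 mm wide, at 160 to 166 mm height: it passes 4 mm above seated vials and blocks the pockets when shut. The knob can be pinched from above and turns in the fingers.
- pocket0 (a point): Centre of the floor of rack pocket 0 (nearest the hinge), 108 mm above the bench, 46 mm from the leaf's inner face and 42 mm from its hinge axis along the leaf. Square pocket, 42 mm wide inside, walls 4 mm thick and 16 high, open above. The frame's -y runs along the leaf to its free edge, x away from its inner face. Moves with the leaf; inside the cabinet while that is shut.
- pocket1 (a point): Centre of the floor of rack pocket 1 (the middle one), 108 mm above the bench, 46 mm from the leaf's inner face and 88 mm from its hinge axis along the leaf. Square pocket, 42 mm wide inside, walls 4 mm thick and 16 high, open above. The frame's -y runs along the leaf to its free edge, x away from its inner face. Moves with the leaf; inside the cabinet while that is shut.
- pocket2 (a point): Centre of the floor of rack pocket 2 (nearest the free edge), 108 mm above the bench, 46 mm from the leaf's inner face and 134 mm from its hinge axis along the leaf. Square pocket, 42 mm wide inside, walls 4 mm thick and 16 high, open above. The frame's -y runs along the leaf to its free edge, x away from its inner face. Moves with the leaf; inside the cabinet while that is shut.
- vial0: One of the small amber vials with a black cap and a paper band: a round upright cylinder 34 mm across (cap 33 mm) and 48 mm tall, 50 to 100 g, with a heavy thick foot. Origin: centre of its underside; z runs up its axis. Four exist; two or three are present in a run, standing on the bench to the right (-y) of the cabinet.
- vial1: One of the small amber vials with a black cap and a paper band: a round upright cylinder 34 mm across (cap 33 mm) and 48 mm tall, 50 to 100 g, with a heavy thick foot. Origin: centre of its underside; z runs up its axis. Four exist; two or three are present in a run, standing on the bench to the right (-y) of the cabinet.
- vial2: One of the small amber vials with a black cap and a paper band: a round upright cylinder 34 mm across (cap 33 mm) and 48 mm tall, 50 to 100 g, with a heavy thick foot. Origin: centre of its underside; z runs up its axis. Four exist; two or three are present in a run, standing on the bench to the right (-y) of the cabinet.
- vial3: One of the small amber vials with a black cap and a paper band: a round upright cylinder 34 mm across (cap 33 mm) and 48 mm tall, 50 to 100 g, with a heavy thick foot. Origin: centre of its underside; z runs up its axis. Four exist; two or three are present in a run, standing on the bench to the right (-y) of the cabinet.
- reagent: Large amber reagent bottle, 70 mm across, 150 mm tall; leave alone. Origin: centre of its underside.
- beaker: Glass beaker, 70 mm across, 85 mm tall; leave alone. Origin: centre of its underside.
- tip_box: Open blue box, 100 x 80 x 50 mm; leave alone. Origin: centre of its underside.

How it is judged:
By the outcome, as a careful person would: the job done as asked, in the order asked, and still so for the second after the job is handed in, with the robot touching nothing.
Of vial0, vial1, vial2, vial3 only 2 to 3 are there at a start; the rules pass over those that are not, and their reading is None.
At some moment in a run one of vial0, vial1, vial2, vial3 may be knocked a few centimetres aside while the robot is not near it.
It also fails if it takes over 210 s, if anything falls off the work surface, if the arm or the gripper's body presses on something with over 40 N, if the wrist force passes 120 N, or if a joint passes its speed limit or range.

### The arm

A 6-joint arm with a two-finger parallel gripper is mounted at the origin on the work surface. World frame = base frame: x ahead of the robot, y to its left, z up, the work surface at z = 0. Lengths are in mm, angles in rad, forces in N, time in s.
With the tool pointing down it reaches from about 350 to 975 mm from the base axis. Payload 7.1 kg.
Tool frame: the origin (TCP) lies between the finger pads; the fingertips stand 14 mm ahead of it and the grasp point (between the pads) lies 5 mm behind it (ctrl.tcp_to_tips is the distance from the TCP to the fingertips, in mm); z points along the fingers, y is the line along which they close (so a half turn about z gives the same grasp; the last joint's range is limited). The gripper opens to 88 mm and grips with 3 to 60 N. Pads are 20 mm wide; open, the fingers measure 115 mm over their backs; the gripper's body (75 mm by 178 mm) begins 61 mm behind the grasp point.
Start: joints at [1.168, 0.423, 1.63, -0, 1.089, -0.019], TCP at [233.997, 579.526, 236.675] pointing down, gripper open.
Joint ranges: [-3, 3], [-0.9, 2.11], [0.09, 2.58], [-1.31, 4.45], [0.11, 2.69], [-2.54, 2.54]. Speed limits (rad/s): [2.39, 2.39, 3.01, 3.14, 3.14, 3.14].

### API

Orientations are given as a rotation vector (axis times angle).
In Python, from workcell import ctrl gives the robot as it stands.
- The arm moves only by the tool apply_moves, never from a script. Its argument "series" is a list that holds one entry, the list of rows, each a list of 7 numbers: the shift along the tool's x, y, z in cm, then the turn, a rotation vector about the tool's x, y, z in degrees, then the opening, from 0 (shut) to 1 (fully open). A call has 1 to 12 rows; each row shifts and turns the commanded pose from where the row before left it, along the tool's axes as they then stand; what a row does not reach is not made up. A row lasts 1/10 s, in which the tool goes at most 50 mm and 8.59 degrees, less where a joint would pass 70% of its speed; a pose out of reach is approached as far as the arm can. A call with a gripper value outside its range is refused whole. The fingers move at their own pace and stop on an object; the grip force is fixed at half the most. Time passes only in rows, so rows that do not move let the fingers close. It gives the time, the measured TCP pose, the force and the opening at its end, in the units of the state.
- ctrl.get_obs(): the state, without advancing time (a new reading comes with each control period).
- ctrl.get_image(name): name is "scene" or "top"; returns a dict with "img" (384x512x3 uint8, blue, green, red), "K" (3x3 intrinsics, pixels), "cam_to_world" (4x4, takes a point from camera to world coordinates). Camera axes: x right, y down, z forward; pixel columns grow to the right and rows downward; lengths in mm; the calibration is good to about 2 mm. A picture is of the moment at which its call begins. There is no depth.
- ctrl.close_job(): hands the job in, once; it reports no verdict.
The state is a dict: "t": time; "qpos": joint angles; "qvel": joint speeds; "joint_torque": joint torques, N m; "ee_pos": TCP position; "orientation": TCP orientation; "ft_force": force on the tool from outside, world axes, zero at the start; "moment": the same for the moment, N m; "width": finger opening in mm.
Only numpy, scipy, OpenCV 4.12 (cv2) and the standard library are available. Lean on these libraries where they do the work, as an engineer would, in place of code of your own. Each camera call takes 0.05 s, during which the arm holds its last target. There are 200 camera calls.

## Working session

There is one attempt and no reset: what is moved stays moved. The work goes in short steps, Python scripts to look and compute and a tool call to move; the robot and the scene stay as the last step left them, time stands still between calls to the robot, and variables do not carry over. Pictures are saved under pics/ and viewed, on a budget of 14 in all, crops included, one or two more only if the job needs it, and the job is handed in when it is done.

Besides the shell and the picture viewer there is one more tool, called after ">>>" in YAML: its name, and indented under it one key for each argument. apply_moves: Moves the arm, as the interface text tells. Its arguments: {"type":"object","properties":{"series":{"type":"array","items":{"type":"array","items":{"type":"array","items":{"type":"number"}}}}},"required":["series"]}

```bash
ls; mkdir -p pics; cat > h.py <<'E'
import numpy as np, cv2
from workcell import ctrl
from scipy.spatial.transform import Rotation as R
def shot(name,fn,crop=None,s=1.5):
    d=ctrl.get_image(name); im=d["img"]
    np.savez("pics/"+fn+".npz",**{k:d[k] for k in("img","K","cam_to_world")})
    if crop: x0,y0,x1,y1=crop; im=im[y0:y1,x0:x1]
    cv2.imwrite("pics/"+fn+".png",cv2.resize(im,None,fx=s,fy=s,interpolation=cv2.INTER_CUBIC)); return d
def back(d,u,v,z):
    K=d["K"];T=d["cam_to_world"]
    r=T[:3,:3]@np.linalg.solve(K,[u,v,1]);c=T[:3,3]
    return c+r*(z-c[2])/r[2]
def proj(d,p):
    T=np.linalg.inv(d["cam_to_world"]);q=d["K"]@(T[:3,:3]@np.asarray(p,float)+T[:3,3]);return q[:2]/q[2]
E
python3 - <<'E'
from h import *
for n in("scene","top"):
    d=shot(n,n+"0"); print(n,d["K"].round(1).tolist(),d["cam_to_world"].round(3).tolist())
o=ctrl.get_obs();print(o); print(R.from_rotvec(o["orientation"]).as_matrix().round(3))
E
```

```text
pics
scene [[421.8, 0.0, 251.3], [0.0, 421.8, 193.8], [0.0, 0.0, 1.0]] [[-0.311, 0.544, -0.779, 1362.672], [0.95, 0.196, -0.242, 171.696], [0.021, -0.816, -0.578, 719.238], [0.0, 0.0, 0.0, 1.0]]
top [[358.0, 0.0, 258.5], [0.0, 358.0, 195.1], [0.0, 0.0, 1.0]] [[0.028, -0.989, 0.145, 424.867], [-0.999, -0.031, -0.02, -60.884], [0.025, -0.144, -0.989, 1201.75], [0.0, 0.0, 0.0, 1.0]]
{'t': 0.1, 'qpos': array([ 1.16801523e+00,  4.23771634e-01,  1.63058893e+00,  1.57388543e-05,
        1.08859923e+00, -1.90030068e-02]), 'qvel': array([-0.00162117, -0.00205418, -0.00271452, -0.00229393, -0.00019376,
       -0.00093274]), 'joint_torque': array([ 9.49901223e-04, -5.45611060e+01, -2.74325806e+01,  6.45440631e-02,
        1.88633334e-02, -5.63497042e-05]), 'ee_pos': array([233.80517423, 579.11075217, 235.98459824]), 'orientation': array([-5.99098425e-01, -3.08363379e+00,  2.09513728e-03]), 'ft_force': array([ 0.00189871,  0.70048219, -0.25672457]), 'moment': array([-0.06915635, -0.01174594, -0.01732657]), 'width': 88.04404143246961}
[[-0.927  0.374 -0.001]
 [ 0.374  0.927 -0.001]
 [ 0.    -0.001 -1.   ]]
```

View pics/scene0.png

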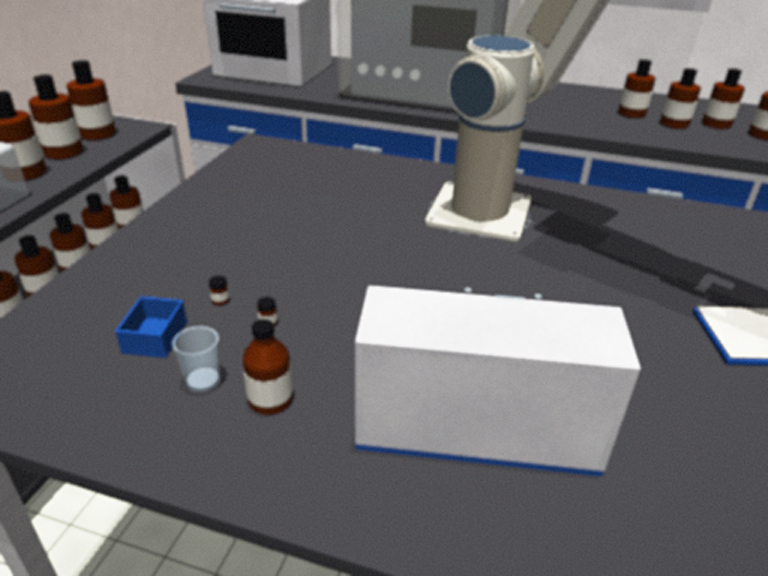

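View pics/top0.png

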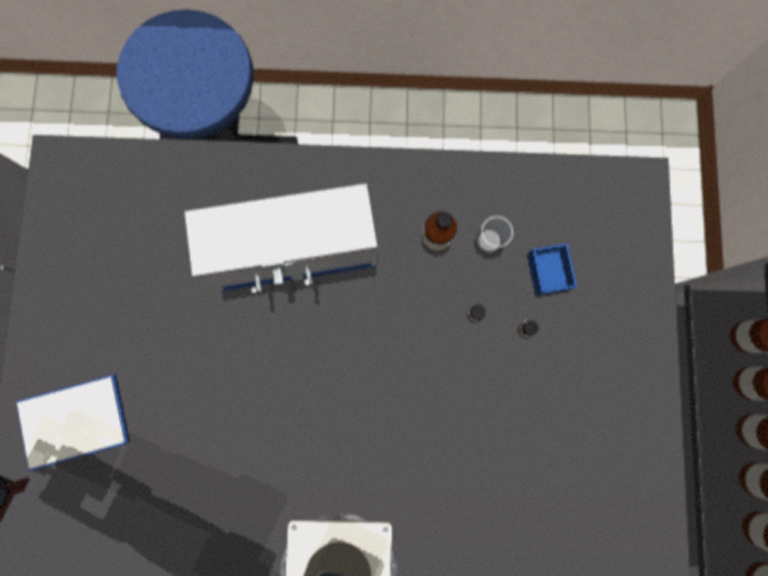

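The scene picture shows the cabinet from behind. The top picture shows the roof corners at display pixels (185,210), (367,184), (377,246) and (192,275), and two vials at (477,313) and (529,328). I'll enlarge both areas.

```bash
python3 - <<'E'
from h import *
d=np.load("pics/top0.npz");im=d["img"]
a=cv2.resize(im[115:205,115:260],None,fx=5.4,fy=5.4,interpolation=cv2.INTER_CUBIC)
cv2.imwrite("pics/c1.png",a); print(a.shape)
for u,v in[(185,210),(367,184),(377,246),(192,275)]: print(back(d,u/1.5,v/1.5,203).round(1))
for u,v in[(477,313),(529,328)]: print("vial",back(d,u/1.5,v/1.5,44).round(1))
for n,u,v,z in[("reag",443,219,150),("box",552,270,25),("beaker",496,232,85)]: print(n,back(d,u/1.5,v/1.5,z).round(1))
E
```

```text
(486, 783, 3)
[718.1 308.9 203. ]
[782.3 -35.6 203. ]
[660.2 -58.7 203. ]
[593.  285.7 203. ]
vial [ 555.9 -280.4   44. ]
vial [ 526.6 -393.9   44. ]
reag [ 733.2 -190.4  150. ]
box [ 660.3 -452.8   25. ]
beaker [ 727.4 -312.9   85. ]
```

View pics/c1.png

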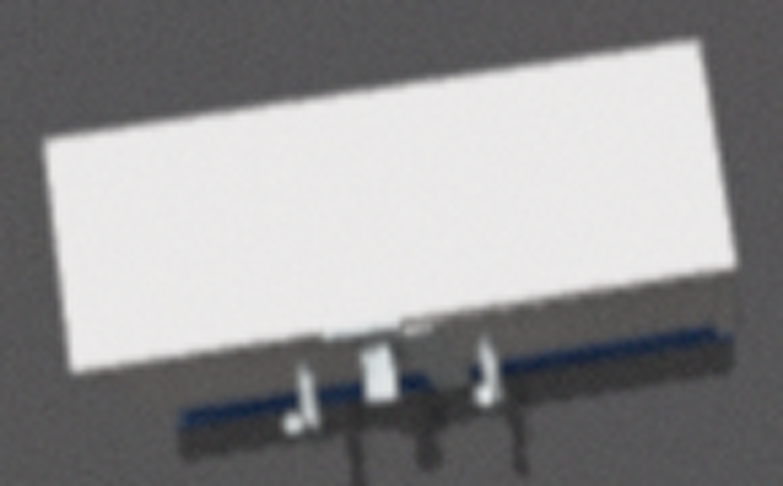

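```bash
cat >> h.py <<'E'
def W(P,p):  # cabinet frame -> world
    x,y,a=P;c,s=np.cos(a),np.sin(a);return np.array([x+c*p[0]-s*p[1],y+s*p[0]+c*p[1],p[2]])
E
python3 - <<'E'
from h import *
from scipy.optimize import least_squares
d=np.load("pics/top0.npz")
px=np.array([(44,138),(698,40),(736,268),(72,373)])/5.4+115
C=[(125,175,203),(125,-175,203),(0,-175,203),(0,175,203)]
f=lambda P:np.ravel([proj(d,W(P,c))-p for c,p in zip(C,px)])
r=least_squares(f,[620,110,.18],x_scale=[100,100,.1]);P=r.x;print(P,r.fun.round(2))
def s(p):return ((proj(d,W(P,p))-115)*5.4).round(0)
# hinge y = +-(163+2)? outer edge
hy=165
for n,p in dict(ah_top=(-42,-hy+133,182),ah_bot=(-42,-hy+133,122),ah_foot=(0,-hy+133,130),ph_top=(-42,hy-95,182),ph_bot=(-42,hy-95,122),stud=(-20,hy-163+24,166),studtip=(-34,26,166),kp=(-2,26,197)).items(): print(n,s(p),W(P,p).round(1))
E
```

```text
[6.25817164e+02 1.13234586e+02 1.92911202e-01] [ 0.09  0.5   0.06  0.34 -0.03 -0.34 -0.11 -0.47]
ah_top [483. 393.] [590.7  73.8 182. ]
ah_bot [497. 410.] [590.7  73.8 122. ]
ah_foot [484. 335.] [632.   81.8 130. ]
ph_top [292. 423.] [571.2 173.9 182. ]
ph_bot [316. 439.] [571.2 173.9 122. ]
stud [375. 375.] [601.2 134.9 166. ]
studtip [378. 400.] [587.5 132.2 166. ]
kp [360. 332.] [618.9 138.4 197. ]
```

The cabinet pose fits to 0.5 px: (625.8, 113.2), yaw 0.193. The left handle and stud project where they appear in the picture, and the right leaf is slightly ajar. Next I'll write a row planner and start on the right leaf.

```bash
cat >> h.py <<'E'
import json
P=(625.8,113.2,0.193); HA=(0,-165); HP=(0,165)
def active(th,r=(-42,133)):
    c,s=np.cos(th),np.sin(th);return W(P,(c*r[0]-s*r[1],-165+s*r[0]+c*r[1],0))[:2]
def passive(th,r):   # r in shut cabinet axes relative to hinge
    c,s=np.cos(-th),np.sin(-th);return W(P,(c*r[0]-s*r[1],165+s*r[0]+c*r[1],0))[:2]
def plan(wps,chunk=12):
    """wps: (x,y,z,yaw_y_deg,open,step_mm or -nrows). Tool down; prints rows."""
    o=ctrl.get_obs();Rm=R.from_rotvec(o["orientation"]).as_matrix()
    p=o["ee_pos"].copy();yaw=np.degrees(np.arctan2(Rm[1,1],Rm[0,1]));rows=[]
    print("at",p.round(1),"yaw",round(yaw,1),"q1,q6",o["qpos"][[0,5]].round(2),"t",round(o["t"],1))
    for x,y,z,yw,op,st in wps:
        g=np.array([x,y,z],float)
        n=int(-st) if st<0 else max(1,int(np.ceil(max(np.linalg.norm(g-p)/st,abs(yw-yaw)/8.5))))
        p0,y0=p.copy(),yaw
        for i in range(1,n+1):
            t=p0+(g-p0)*i/n;ty=y0+(yw-y0)*i/n;a=np.radians(yaw)
            ey=np.array([np.cos(a),np.sin(a),0]);ez=np.array([0,0,-1.]);ex=np.cross(ey,ez)
            dd=np.array([ex,ey,ez])@(t-p)/10;dd=dd.round(2)+0.;dy=round(-(ty-yaw),1)+0.
            rows.append([*map(float,dd),0,0,dy,op]);p=p+10*(dd[0]*ex+dd[1]*ey+dd[2]*ez);yaw-=dy
    for i in range(0,len(rows),chunk): print(json.dumps([rows[i:i+chunk]]).replace(" ",""))
E
python3 - <<'E'
from h import *
a=active(0.015);print(a)
plan([(*(a+[-20,-20]),240,-79,.45,45),(*a,215,-79,.45,30),(*a,161,-79,.45,20),(*a,161,-79,0,-4)])
E
```

```text
[588.88798675  72.72367341]
at [233.8 579.1 236. ] yaw 68.0 q1,q6 [ 1.17 -0.02] t 0.1
[[[-2.82,-2.01,-0.02,0,0,8.2,0.45],[-3.08,-1.6,-0.02,0,0,8.1,0.45],[-3.27,-1.14,-0.03,0,0,8.2,0.45],[-3.41,-0.66,-0.02,0,0,8.2,0.45],[-3.46,-0.17,-0.02,0,0,8.1,0.45],[-3.45,0.32,-0.02,0,0,8.2,0.45],[-3.37,0.8,-0.03,0,0,8.2,0.45],[-3.22,1.28,-0.02,0,0,8.1,0.45],[-3.01,1.73,-0.02,0,0,8.2,0.45],[-2.74,2.13,-0.02,0,0,8.2,0.45],[-2.4,2.5,-0.03,0,0,8.1,0.45],[-2.02,2.81,-0.02,0,0,8.2,0.45]]]
[[[-1.6,3.08,-0.02,0,0,8.2,0.45],[-1.15,3.27,-0.02,0,0,8.1,0.45],[-0.68,3.4,-0.02,0,0,8.2,0.45],[-0.18,3.46,-0.03,0,0,8.2,0.45],[0.31,3.45,-0.02,0,0,8.1,0.45],[0.8,3.38,-0.02,0,0,8.2,0.45],[1.17,-0.79,1.25,0,0,0.0,0.45],[1.17,-0.79,1.25,0,0,0.0,0.45],[0.0,0.0,1.8,0,0,0.0,0.45],[0.0,0.0,1.8,0,0,0.0,0.45],[0.0,0.0,1.8,0,0,0.0,0.45],[0.0,0.0,0.0,0,0,0.0,0]]]
[[[0.0,0.0,0.0,0,0,0.0,0],[0.0,0.0,0.0,0,0,0.0,0],[0.0,0.0,0.0,0,0,0.0,0]]]
```

>>> apply_moves:
  series:
    - [[-2.82,-2.01,-0.02,0,0,8.2,0.45],[-3.08,-1.6,-0.02,0,0,8.1,0.45],[-3.27,-1.14,-0.03,0,0,8.2,0.45],[-3.41,-0.66,-0.02,0,0,8.2,0.45],[-3.46,-0.17,-0.02,0,0,8.1,0.45],[-3.45,0.32,-0.02,0,0,8.2,0.45],[-3.37,0.8,-0.03,0,0,8.2,0.45],[-3.22,1.28,-0.02,0,0,8.1,0.45],[-3.01,1.73,-0.02,0,0,8.2,0.45],[-2.74,2.13,-0.02,0,0,8.2,0.45],[-2.4,2.5,-0.03,0,0,8.1,0.45],[-2.02,2.81,-0.02,0,0,8.2,0.45]]

```text
t: 1.3
ee_pos: [457.7, 227.3, 239.2]
orientation: [-2.725, -1.563, 0.001]
ft_force: [0.5, 0.7, -0.0]
width: 39.9
```

>>> apply_moves:
  series:
    - [[-1.6,3.08,-0.02,0,0,8.2,0.45],[-1.15,3.27,-0.02,0,0,8.1,0.45],[-0.68,3.4,-0.02,0,0,8.2,0.45],[-0.18,3.46,-0.03,0,0,8.2,0.45],[0.31,3.45,-0.02,0,0,8.1,0.45],[0.8,3.38,-0.02,0,0,8.2,0.45],[0,0,0,0,0,0,0.45],[0,0,0,0,0,0,0.45]]

```text
t: 2.1
ee_pos: [568.8, 52.7, 240.1]
orientation: [-3.127, -0.302, 0.002]
ft_force: [-0.4, 0.5, 0.1]
width: 39.8
```

```bash
python3 - <<'E'
from h import *
a=active(0.015)
plan([(*a,215,-79,.45,30),(*a,161,-79,.45,20),(*a,161,-79,0,-4)])
E
```

```text
at [568.8  52.7 240.1] yaw -79.0 q1,q6 [0.07 1.45] t 2.1
[[[1.18,-0.79,1.26,0,0,0.0,0.45],[1.18,-0.79,1.25,0,0,0.0,0.45],[0.0,0.0,1.8,0,0,0.0,0.45],[0.0,0.0,1.8,0,0,0.0,0.45],[0.0,0.0,1.8,0,0,0.0,0.45],[0.0,0.0,0.0,0,0,0.0,0],[0.0,0.0,0.0,0,0,0.0,0],[0.0,0.0,0.0,0,0,0.0,0],[0.0,0.0,0.0,0,0,0.0,0]]]
```

>>> apply_moves:
  series:
    - [[1.18,-0.79,1.25,0,0,0,0.45],[1.18,-0.79,1.25,0,0,0,0.45],[0,0,1.8,0,0,0,0.45],[0,0,1.8,0,0,0,0.45],[0,0,1.8,0,0,0,0.45],[0,0,0,0,0,0,0],[0,0,0,0,0,0,0],[0,0,0,0,0,0,0],[0,0,0,0,0,0,0],[0,0,0,0,0,0,0]]

```text
t: 3.1
ee_pos: [590.5, 72.1, 162.8]
orientation: [3.125, 0.302, 0.005]
ft_force: [2.4, -5.9, -1.2]
width: 9.3
```

```bash
python3 - <<'E'
from h import *
print(ctrl.get_obs()["width"],ctrl.get_obs()["ft_force"])
w=[]
for th in np.linspace(.12,1.66,15):
    w.append((*active(th),161,-79+np.degrees(th-.015),0,-1))
plan(w)
E
```

```text
9.272083561802425 [ 2.43663571 -5.86153784 -1.24910596]
at [590.5  72.1 162.8] yaw -78.9 q1,q6 [0.1  1.48] t 3.1
[[[-1.51,0.44,0.18,0,0,-6.0,0],[-1.43,0.57,0.0,0,0,-6.3,0],[-1.42,0.56,0.0,0,0,-6.3,0],[-1.43,0.56,0.0,0,0,-6.3,0],[-1.43,0.57,0.0,0,0,-6.3,0],[-1.42,0.56,0.0,0,0,-6.3,0],[-1.43,0.56,0.0,0,0,-6.3,0],[-1.42,0.57,0.0,0,0,-6.3,0],[-1.43,0.56,0.0,0,0,-6.3,0],[-1.43,0.57,0.0,0,0,-6.3,0],[-1.42,0.56,0.0,0,0,-6.3,0],[-1.43,0.56,0.0,0,0,-6.3,0]]]
[[[-1.42,0.57,0.0,0,0,-6.3,0],[-1.43,0.56,0.0,0,0,-6.3,0],[-1.43,0.57,0.0,0,0,-6.3,0]]]
```

>>> apply_moves:
  series:
    - [[-1.51,0.44,0,0,0,-6.0,0],[-1.43,0.57,0,0,0,-6.3,0],[-1.42,0.56,0,0,0,-6.3,0],[-1.43,0.56,0,0,0,-6.3,0],[-1.43,0.57,0,0,0,-6.3,0],[-1.42,0.56,0,0,0,-6.3,0],[-1.43,0.56,0,0,0,-6.3,0],[-1.42,0.57,0,0,0,-6.3,0],[-1.43,0.56,0,0,0,-6.3,0],[-1.43,0.57,0,0,0,-6.3,0],[-1.42,0.56,0,0,0,-6.3,0],[-1.43,0.56,0,0,0,-6.3,0]]

```text
t: 4.3
ee_pos: [523.1, -83.5, 162.8]
orientation: [2.285, 2.151, 0.006]
ft_force: [7.6, 4.6, -4.9]
width: 9.1
```

>>> apply_moves:
  series:
    - [[-1.42,0.57,0,0,0,-6.3,0],[-1.43,0.56,0,0,0,-6.3,0],[-1.43,0.57,0,0,0,-6.3,0],[0,0,0,0,0,0,0],[0,0,0,0,0,0,0.4],[0,0,0,0,0,0,0.4],[0,0,-2,0,0,0,0.4],[0,0,-3,0,0,0,0.4],[0,0,-3,0,0,0,0.4],[0,0,0,0,0,0,0]]

```text
t: 5.3
ee_pos: [541.6, -125.0, 245.5]
orientation: [1.905, 2.49, 0.004]
ft_force: [0.9, 0.3, 0.1]
width: 30.1
```

```bash
python3 - <<'E'
from h import *
print(active(1.66))
s=W(P,(-21,26,0))[:2]
plan([(*(s+[-40,0]),238,101,0,40),(*s,200,101,0,25),(*s,184,101,0,16)])
E
```

```text
[ 541.40446126 -126.11202329]
at [ 541.6 -125.   245.5] yaw 15.2 q1,q6 [-0.25 -0.51] t 5.3
[[[2.23,0.78,0.07,0,0,-7.8,0],[2.11,1.08,0.07,0,0,-7.8,0],[1.95,1.35,0.06,0,0,-7.8,0],[1.74,1.6,0.07,0,0,-7.8,0],[1.5,1.83,0.07,0,0,-7.8,0],[1.25,2.01,0.07,0,0,-7.8,0],[0.96,2.16,0.07,0,0,-7.8,0],[0.66,2.28,0.07,0,0,-7.8,0],[0.34,2.34,0.06,0,0,-7.8,0],[0.02,2.37,0.07,0,0,-7.8,0],[-0.29,2.34,0.07,0,0,-7.8,0],[-1.31,-0.25,1.27,0,0,0.0,0]]]
[[[-1.31,-0.25,1.26,0,0,0.0,0],[-1.31,-0.26,1.27,0,0,0.0,0],[0.0,0.0,0.8,0,0,0.0,0],[0.0,0.0,0.8,0,0,0.0,0]]]
```

>>> apply_moves:
  series:
    - [[2.23,0.78,0.07,0,0,-7.8,0],[2.11,1.08,0.07,0,0,-7.8,0],[1.95,1.35,0.06,0,0,-7.8,0],[1.74,1.6,0.07,0,0,-7.8,0],[1.5,1.83,0.07,0,0,-7.8,0],[1.25,2.01,0.07,0,0,-7.8,0],[0.96,2.16,0.07,0,0,-7.8,0],[0.66,2.28,0.07,0,0,-7.8,0],[0.34,2.34,0.06,0,0,-7.8,0],[0.02,2.37,0.07,0,0,-7.8,0],[-0.29,2.34,0.07,0,0,-7.8,0],[-1.31,-0.25,1.27,0,0,0,0]]

```text
t: 6.5
ee_pos: [570.7, 137.4, 221.6]
orientation: [-0.31, 3.126, 0.001]
ft_force: [0.2, -1.3, 0.2]
width: 0.5
```

>>> apply_moves:
  series:
    - [[-1.31,-0.25,1.26,0,0,0,0],[-1.31,-0.26,1.27,0,0,0,0],[0,0,0.8,0,0,0,0],[0,0,0.8,0,0,0,0],[0,0,0,0,0,0,0]]

```text
t: 7.0
ee_pos: [596.8, 134.5, 178.8]
orientation: [0.301, -3.124, 0.0]
ft_force: [0.7, -0.3, -0.7]
width: 0.3
```

```bash
python3 - <<'E'
from h import *
s=W(P,(-21,26,0))[:2]; print(s,ctrl.get_obs()["ft_force"])
plan([(*s,183,101,0,10)])
shot("top","t1",(100,110,300,260),4)
E
```

```text
[600.20299657 134.68937913] [ 0.70940335 -0.25818465 -0.67122504]
at [596.8 134.5 178.8] yaw 101.0 q1,q6 [ 0.2  -1.56] t 7.0
[[[-0.34,-0.05,-0.42,0,0,0.0,0]]]
```

View pics/t1.png

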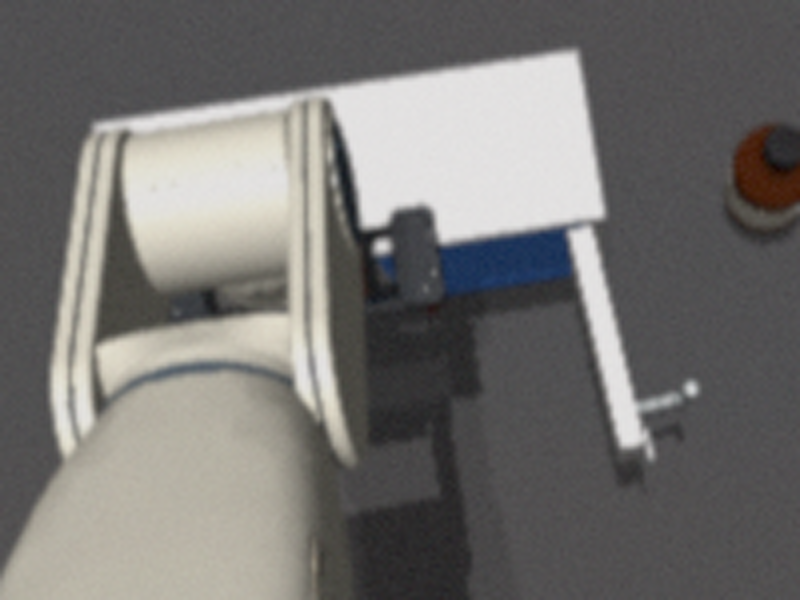

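The right leaf is wide open (top edge from (580,230) to (630,445)), and the arm covers the stud. Now I'll push the bolt down.

>>> apply_moves:
  series:
    - [[-0.2,0,0.2,0,0,0,0],[0,0,0.3,0,0,0,0],[0,0,0.3,0,0,0,0],[0,0,0.3,0,0,0,0],[0,0,0.3,0,0,0,0],[0,0,0,0,0,0,0]]

```text
t: 7.65
ee_pos: [600.3, 135.0, 165.8]
orientation: [0.301, -3.127, 0.0]
ft_force: [-0.3, -0.2, -0.0]
width: 0.1
```

>>> apply_moves:
  series:
    - [[0,0,0.2,0,0,0,0],[0,0,0.1,0,0,0,0],[0,0,0,0,0,0,0]]

```text
t: 7.95
ee_pos: [600.2, 134.9, 162.9]
orientation: [0.301, -3.127, 0.0]
ft_force: [0.9, 0.3, 0.5]
width: 0.5
```

>>> apply_moves:
  series:
    - [[0,0,0.1,0,0,0,0],[0,0,0.1,0,0,0,0]]

```text
t: 8.15
ee_pos: [600.4, 135.0, 162.1]
orientation: [-0.301, 3.127, -0.0]
ft_force: [-4.5, -1.1, 16.9]
width: 0.3
```

>>> apply_moves:
  series:
    - [[0,0,0.1,0,0,0,0],[0,0,0,0,0,0,0]]

```text
t: 8.35
ee_pos: [600.4, 135.0, 162.1]
orientation: [-0.301, 3.127, -0.0]
ft_force: [-5.9, -0.2, 16.1]
width: 0.3
```

The bolt is against its stop: the tips are at 148 mm with a 17 N reaction. Next is the left handle.

```bash
python3 - <<'E'
from h import *
h=passive(0,(-42,-95)); s=W(P,(-21,26,0))[:2]
plan([(*s,212,101,0.34,25),(*h,212,101,.34,20),(*h,165,101,.34,16),(*h,165,101,0,-5)])
E
```

```text
at [600.4 135.  162.1] yaw 101.0 q1,q6 [ 0.2  -1.56] t 8.3
[[[0.01,-0.01,-2.49,0,0,0.0,0.34],[0.02,-0.01,-2.5,0,0,0.0,0.34],[0.7,1.46,0.0,0,0,0.0,0.34],[0.7,1.47,0.0,0,0,0.0,0.34],[0.7,1.46,0.0,0,0,0.0,0.34],[0.0,0.0,1.57,0,0,0.0,0.34],[0.0,0.0,1.57,0,0,0.0,0.34],[0.0,0.0,1.56,0,0,0.0,0.34],[0.0,0.0,0.0,0,0,0.0,0],[0.0,0.0,0.0,0,0,0.0,0],[0.0,0.0,0.0,0,0,0.0,0],[0.0,0.0,0.0,0,0,0.0,0]]]
[[[0.0,0.0,0.0,0,0,0.0,0]]]
```

>>> apply_moves:
  series:
    - [[0,0,-2.4,0,0,0,0],[0,0,-2.5,0,0,0,0.34],[0.7,1.46,0,0,0,0,0.34],[0.7,1.47,0,0,0,0,0.34],[0.7,1.46,0,0,0,0,0.34],[0,0,0,0,0,0,0.34],[0,0,1.57,0,0,0,0.34],[0,0,1.57,0,0,0,0.34],[0,0,1.56,0,0,0,0.34],[0,0,0,0,0,0,0],[0,0,0,0,0,0,0],[0,0,0,0,0,0,0]]

```text
t: 9.55
ee_pos: [571.5, 172.7, 162.3]
orientation: [0.303, -3.127, 0.004]
ft_force: [1.5, -14.2, -1.6]
width: 9.8
```

```bash
python3 - <<'E'
from h import *
print(ctrl.get_obs()["width"],ctrl.get_obs()["ft_force"],passive(0,(-42,-95)))
z=ctrl.get_obs()["ee_pos"][2]
plan([(*passive(th,(-42,-95)),z,101-np.degrees(th),0,-1) for th in np.linspace(.08,1.68,17)])
E
```

```text
9.825911120717961 [  1.505977   -14.23421474  -1.59487492] [571.15352017 173.84455658]
at [571.5 172.7 162.3] yaw 101.1 q1,q6 [ 0.27 -1.49] t 9.6
[[[0.76,0.48,0.0,0,0,4.7,0],[0.93,0.47,0.0,0,0,5.7,0],[0.93,0.46,0.0,0,0,5.7,0],[0.93,0.47,0.0,0,0,5.7,0],[0.92,0.47,0.0,0,0,5.8,0],[0.93,0.46,0.0,0,0,5.7,0],[0.93,0.47,0.0,0,0,5.7,0],[0.93,0.46,0.0,0,0,5.8,0],[0.93,0.47,0.0,0,0,5.7,0],[0.92,0.47,0.0,0,0,5.7,0],[0.93,0.46,0.0,0,0,5.7,0],[0.93,0.47,0.0,0,0,5.8,0]]]
[[[0.93,0.46,0.0,0,0,5.7,0],[0.92,0.47,0.0,0,0,5.7,0],[0.93,0.47,0.0,0,0,5.8,0],[0.93,0.46,0.0,0,0,5.7,0],[0.93,0.47,0.0,0,0,5.7,0]]]
```

>>> apply_moves:
  series:
    - [[0.76,0.4,0,0,0,4.7,0],[0.93,0.47,0,0,0,5.7,0],[0.93,0.46,0,0,0,5.7,0],[0.93,0.47,0,0,0,5.7,0],[0.92,0.47,0,0,0,5.8,0]]

```text
t: 10.05
ee_pos: [527.2, 195.2, 162.3]
orientation: [0.459, 3.107, -0.003]
ft_force: [3.4, -5.4, -7.2]
width: 9.2
```

>>> apply_moves:
  series:
    - [[0.93,0.46,0,0,0,5.7,0],[0.93,0.47,0,0,0,5.7,0],[0.93,0.46,0,0,0,5.8,0],[0.93,0.47,0,0,0,5.7,0],[0.92,0.47,0,0,0,5.7,0],[0.93,0.46,0,0,0,5.7,0],[0.93,0.47,0,0,0,5.8,0],[0.93,0.46,0,0,0,5.7,0],[0.92,0.47,0,0,0,5.7,0],[0.93,0.47,0,0,0,5.8,0],[0.93,0.46,0,0,0,5.7,0],[0.93,0.47,0,0,0,5.7,0]]

```text
t: 11.25
ee_pos: [496.9, 308.4, 162.3]
orientation: [2.13, 2.305, -0.002]
ft_force: [6.8, -9.0, -4.5]
width: 9.2
```

>>> apply_moves:
  series:
    - [[0,0,0,0,0,0,0],[0,0,0,0,0,0,0.4],[0,0,0,0,0,0,0.4],[0,0,-2,0,0,0,0.4],[0,0,-3,0,0,0,0.4],[0,0,-4,0,0,0,0.4]]

```text
t: 11.85
ee_pos: [495.1, 309.2, 252.3]
orientation: [-2.127, -2.31, 0.004]
ft_force: [0.5, 0.2, 0.6]
width: 35.0
```

```bash
python3 - <<'E'
from h import *
plan([(470,60,255,60,.4,45)])
th=1.68
for n,r in dict(pivot=(64,-11),knob_shut=(64,-147),knob_open=(64+136*np.sin(1.65),-11-136*np.cos(1.65)),p0=(64,-42),p1=(64,-88),p2=(64,-134),free=(0,-163)).items(): print(n,passive(th,r).round(1))
E
```

```text
at [495.1 309.2 252.3] yaw 4.7 q1,q6 [0.54 0.46] t 11.8
[[[-3.52,-0.65,-0.04,0,0,-7.9,0.4],[-3.39,-1.13,-0.04,0,0,-7.9,0.4],[-3.21,-1.58,-0.04,0,0,-7.9,0.4],[-2.96,-2.01,-0.04,0,0,-7.9,0.4],[-2.66,-2.4,-0.03,0,0,-7.9,0.4],[-2.3,-2.74,-0.04,0,0,-7.9,0.4],[-1.91,-3.03,-0.04,0,0,-7.9,0.4]]]
pivot [588.5 210.4]
knob_shut [453.  199.1]
knob_open [610.6  76.2]
p0 [557.7 207.8]
p1 [511.8 204. ]
p2 [466.  200.1]
free [431.7 261.5]
```

>>> apply_moves:
  series:
    - [[-3.52,-0.65,0,0,0,-7.9,0.4],[-3.39,-1.13,0,0,0,-7.9,0.4],[-3.21,-1.58,0,0,0,-7.9,0.4],[-2.96,-2.01,0,0,0,-7.9,0.4],[-2.66,-2.4,0,0,0,-7.9,0.4],[-2.3,-2.74,0,0,0,-7.9,0.4],[-1.91,-3.03,0,0,0,-7.9,0.4],[0,0,0,0,0,0,0.4]]

```text
t: 12.65
ee_pos: [470.4, 57.6, 252.8]
orientation: [0.811, 3.035, -0.001]
ft_force: [0.7, 1.8, -0.5]
width: 35.0
```

```bash
python3 - <<'E'
from h import *
d=shot("top","t2",(90,130,390,270),2.6)
for n,r,z in(("knob",(64,-147),194),("p2",(64,-134),124),("free",(0,-163),190),("freein",(18,-163),190),("handle",(-42,-95),182)):
    print(n,((proj(d,(*passive(1.68,r),z))-[90,130])*2.6).round(0))
E
```

```text
knob [173. 272.]
p2 [188. 262.]
free [113. 290.]
freein [130. 289.]
handle [ 76. 229.]
```

View pics/t2.png

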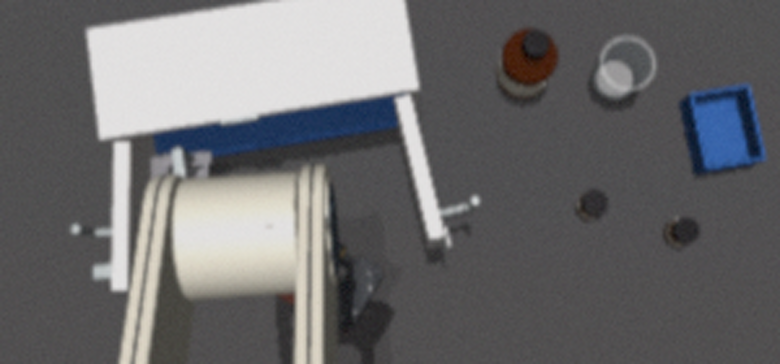

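Both leaves are wide open and the model matches: handle at (76,229), free edge at (113–130,290). The arm hides the clamp, so I'll move aside to see the knob.

```bash
python3 - <<'E'
from h import *
plan([(450,-180,255,95,.4,48)])
E
```

```text
at [470.9  59.1 252.9] yaw 59.8 q1,q6 [ 0.1  -0.94] t 12.7
[[[-2.04,-4.34,-0.04,0,0,-7.0,0.4],[-1.5,-4.56,-0.05,0,0,-7.1,0.4],[-0.93,-4.71,-0.04,0,0,-7.0,0.4],[-0.34,-4.79,-0.04,0,0,-7.1,0.4],[0.24,-4.79,-0.04,0,0,-7.0,0.4]]]
```

>>> apply_moves:
  series:
    - [[-2.04,-4.34,0,0,0,-7.0,0.4],[-1.5,-4.56,0,0,0,-7.1,0.4],[-0.93,-4.71,0,0,0,-7.0,0.4],[-0.34,-4.79,0,0,0,-7.1,0.4],[0.24,-4.79,0,0,0,-7.0,0.4],[0,0,0,0,0,0,0.4]]

```text
t: 13.3
ee_pos: [450.9, -177.9, 252.8]
orientation: [-0.122, 3.138, -0.002]
ft_force: [0.2, 1.0, -0.4]
width: 35.2
```

```bash
python3 - <<'E'
from h import *
d=shot("top","t3",(110,160,250,265),5.5)
for n,r,z in(("knob",(64,-147),194),("pivot",(64,-11),166),("p0",(64,-42),108),("p1",(64,-88),108),("p2",(64,-134),108),("free",(0,-163),190),("freein",(18,-163),190),("handle",(-42,-95),182)):
    print(n,((proj(d,(*passive(1.68,r),z))-[110,160])*5.5).round(0))
E
```

```text
knob [255. 409.]
pivot [265. 154.]
p0 [292. 226.]
p1 [293. 308.]
p2 [295. 391.]
free [130. 449.]
freein [166. 447.]
handle [ 52. 320.]
```

View pics/t3.png

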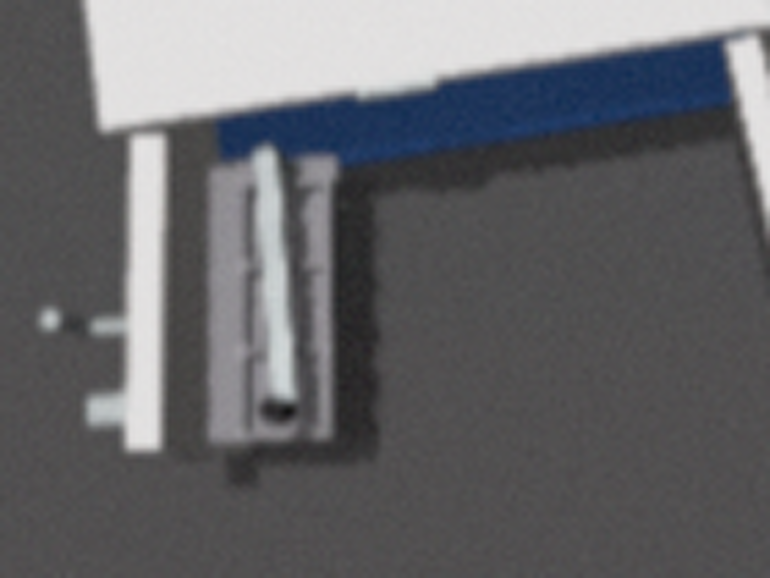

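The knob is at crop (278,408), so the lever starts slightly off shut.

```bash
python3 - <<'E'
from h import *
d=np.load("pics/t3.npz");th=1.69
k=back(d,278/5.5+110,408/5.5+160,194)[:2];pv=passive(th,(64,-11))
v=k-pv;sh=passive(th,(64,-147))-pv
ang=lambda a:np.arctan2(a[1],a[0])%(2*np.pi)
a0=ang(v);print(k,pv,np.hypot(*v),"clamp",a0-ang(sh))
k=pv+136*np.array([np.cos(a0),np.sin(a0)]);print(k)
plan([(*(k+[0,-30]),250,95,.45,48),(*k,215,95,.45,30),(*k,185,95,.45,15),(*k,185,95,0,-4)])
E
```

```text
[454.08142491 187.5918803 ] [587.90094932 210.4996513 ] 135.7660896056182 clamp 0.09574441747772422
[453.85086823 187.55241267]
at [ 450.8 -175.7  252.5] yaw 94.2 q1,q6 [-0.4  -2.04] t 13.3
[[[-0.4,4.74,0.04,0,0,-0.1,0.45],[-0.4,4.75,0.03,0,0,-0.1,0.45],[-0.41,4.74,0.04,0,0,-0.1,0.45],[-0.42,4.74,0.03,0,0,-0.1,0.45],[-0.43,4.74,0.04,0,0,-0.1,0.45],[-0.44,4.74,0.04,0,0,-0.2,0.45],[-0.45,4.74,0.03,0,0,-0.1,0.45],[-0.13,1.49,1.75,0,0,0.0,0.45],[-0.13,1.5,1.75,0,0,0.0,0.45],[0.0,0.0,1.0,0,0,0.0,0.45],[0.0,0.0,1.0,0,0,0.0,0.45],[0.0,0.0,1.0,0,0,0.0,0.45]]]
[[[0.0,0.0,0.0,0,0,0.0,0],[0.0,0.0,0.0,0,0,0.0,0],[0.0,0.0,0.0,0,0,0.0,0],[0.0,0.0,0.0,0,0,0.0,0]]]
```

>>> apply_moves:
  series:
    - [[-0.4,4.74,0.04,0,0,-0.1,0.45],[-0.4,4.75,0.03,0,0,-0.1,0.45],[-0.41,4.74,0.04,0,0,-0.1,0.45],[-0.42,4.74,0.03,0,0,-0.1,0.45],[-0.43,4.74,0.04,0,0,-0.1,0.45],[-0.44,4.74,0.04,0,0,-0.2,0.45],[-0.45,4.74,0.03,0,0,-0.1,0.45],[-0.13,1.49,1.75,0,0,0,0.45],[-0.13,1.5,1.75,0,0,0,0.45],[0,0,0,0,0,0,0.45],[0,0,1.0,0,0,0,0.45],[0,0,1.0,0,0,0,0.45]]

```text
t: 14.55
ee_pos: [451.5, 189.3, 194.9]
orientation: [-0.146, 3.137, 0.001]
ft_force: [-0.2, -1.0, 0.5]
width: 39.4
```

>>> apply_moves:
  series:
    - [[0,0,1.0,0,0,0,0.45],[0,0,0,0,0,0,0],[0,0,0,0,0,0,0],[0,0,0,0,0,0,0],[0,0,0,0,0,0,0]]

```text
t: 15.05
ee_pos: [451.8, 189.0, 185.1]
orientation: [-0.146, 3.137, 0.0]
ft_force: [0.8, -0.1, -0.1]
width: 13.1
```

```bash
python3 - <<'E'
from h import *
o=ctrl.get_obs();z=o["ee_pos"][2];pv=passive(1.69,(64,-11));v=o["ee_pos"][:2]-pv;a0=np.arctan2(v[1],v[0])%(2*np.pi)
sh=passive(1.69,(64,-147))-pv;ash=np.arctan2(sh[1],sh[0])%(2*np.pi)
print(o["ft_force"],np.hypot(*v),a0-ash)
plan([(*(pv+136*np.array([np.cos(ash+c),np.sin(ash+c)])),z,94.5,0,-1) for c in np.linspace(a0-ash,1.66,16)[1:]])
E
```

```text
[ 0.82775616 -0.13650924 -0.11151918] 137.79575331274728 0.08291010642788654
at [451.8 189.  185.1] yaw 95.3 q1,q6 [ 0.37 -1.29] t 15.1
[[[-0.35,-1.41,0.0,0,0,0.8,0],[-0.33,-1.39,0.0,0,0,0.0,0],[-0.48,-1.35,0.0,0,0,0.0,0],[-0.61,-1.28,0.0,0,0,0.0,0],[-0.75,-1.22,0.0,0,0,0.0,0],[-0.87,-1.14,0.0,0,0,0.0,0],[-0.99,-1.03,0.0,0,0,0.0,0],[-1.09,-0.93,0.0,0,0,0.0,0],[-1.18,-0.8,0.0,0,0,0.0,0],[-1.25,-0.68,0.0,0,0,0.0,0],[-1.33,-0.54,0.0,0,0,0.0,0],[-1.37,-0.4,0.0,0,0,0.0,0]]]
[[[-1.41,-0.26,0.0,0,0,0.0,0],[-1.42,-0.1,0.0,0,0,0.0,0],[-1.43,0.04,0.0,0,0,0.0,0]]]
```

>>> apply_moves:
  series:
    - [[-0.2,-1.41,0,0,0,0.8,0],[-0.33,-1.39,0,0,0,0,0],[-0.48,-1.35,0,0,0,0,0],[-0.61,-1.28,0,0,0,0,0],[-0.75,-1.22,0,0,0,0,0],[-0.87,-1.14,0,0,0,0,0],[-0.99,-1.03,0,0,0,0,0],[-1.09,-0.93,0,0,0,0,0],[-1.18,-0.8,0,0,0,0,0],[-1.25,-0.68,0,0,0,0,0],[-1.33,-0.54,0,0,0,0,0],[-1.37,-0.4,0,0,0,0,0]]

```text
t: 16.25
ee_pos: [566.7, 75.0, 185.2]
orientation: [-0.124, 3.139, -0.0]
ft_force: [-1.9, 3.6, 7.3]
width: 13.4
```

>>> apply_moves:
  series:
    - [[-1.41,-0.26,0,0,0,0,0],[-1.42,-0.1,0,0,0,0,0],[-1.43,0.04,0,0,0,0,0],[0,0,0,0,0,0,0]]

```text
t: 16.65
ee_pos: [610.7, 74.8, 185.1]
orientation: [-0.124, 3.137, -0.002]
ft_force: [0.5, -2.1, 8.9]
width: 13.0
```

>>> apply_moves:
  series:
    - [[0,0,0,0,0,0,0.4],[0,0,0,0,0,0,0.4],[0,0,-2,0,0,0,0.4],[0,0,-4,0,0,0,0.4],[2,-4,-1,0,0,0,0.6],[3,-4,0,0,0,0,0.6],[3,-4,0,0,0,0,0.6],[0,0,0,0,0,0,0.6]]

```text
t: 17.45
ee_pos: [534.4, -53.6, 254.1]
orientation: [0.118, -3.136, 0.001]
ft_force: [0.3, 0.8, -0.3]
width: 52.8
```

```bash
python3 - <<'E'
from h import *
d=shot("top","t4",(110,150,390,260),2.8)
im=d["img"][180:240,290:380]
cv2.imwrite("pics/t4b.png",np.vstack([cv2.resize(d["img"][150:260,110:390],(784,308),interpolation=3),cv2.resize(im[:33,:84],(784,292),interpolation=3)]))
plan([(0,0,0,0,0,-1)][:0])
E
```

```text
at [536.2 -51.9 254.4] yaw 94.3 q1,q6 [-0.12 -1.76] t 17.5
```

View pics/t4b.png

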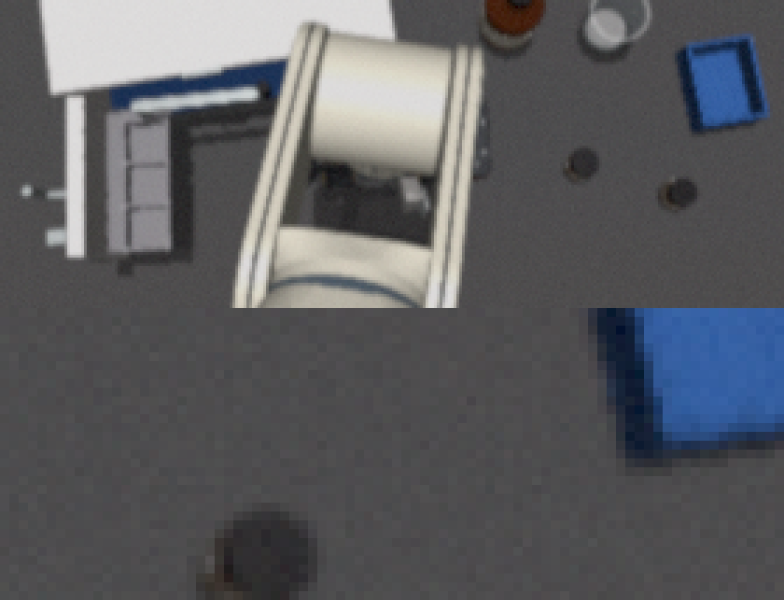

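The lever is open and all three pockets are clear. Cap centres are at image px (318.2,208.1) and (353.2,218.6).

```bash
python3 - <<'E'
from h import *
d=np.load("pics/t4.npz")
A=back(d,318.2,208.1,48)[:2];B=back(d,353.2,218.6,48)[:2];print(A,B)
plan([(*A,150,94.5,.68,45),(*A,70,94.5,.68,35),(*A,34,94.5,.68,18),(*A,34,94.5,0,-5)])
E
```

```text
[ 557.27515297 -280.27602846] [ 526.46949465 -394.54414898]
at [536.2 -51.9 254.4] yaw 94.3 q1,q6 [-0.12 -1.76] t 17.5
[[[-0.06,-3.82,1.74,0,0,0.0,0.68],[-0.07,-3.82,1.74,0,0,-0.1,0.68],[-0.05,-3.82,1.74,0,0,0.0,0.68],[-0.06,-3.83,1.74,0,0,0.0,0.68],[-0.06,-3.82,1.74,0,0,0.0,0.68],[-0.05,-3.82,1.74,0,0,-0.1,0.68],[0.0,0.0,2.67,0,0,0.0,0.68],[0.0,0.0,2.66,0,0,0.0,0.68],[0.0,0.0,2.67,0,0,0.0,0.68],[0.0,0.0,1.8,0,0,0.0,0.68],[0.0,0.0,1.8,0,0,0.0,0.68],[0.0,0.0,0.0,0,0,0.0,0]]]
[[[0.0,0.0,0.0,0,0,0.0,0],[0.0,0.0,0.0,0,0,0.0,0],[0.0,0.0,0.0,0,0,0.0,0],[0.0,0.0,0.0,0,0,0.0,0]]]
```

>>> apply_moves:
  series:
    - [[-0.06,-3.82,0,0,0,0,0.68],[-0.07,-3.82,0,0,0,-0.1,0.68],[-0.05,-3.82,0.5,0,0,0,0.68],[-0.06,-3.83,3.0,0,0,0,0.68],[-0.06,-3.82,3.0,0,0,0,0.68],[-0.05,-3.82,3.0,0,0,-0.1,0.68],[0,0,3,0,0,0,0.68],[0,0,0,0,0,0,0.68]]

```text
t: 18.3
ee_pos: [557.6, -277.0, 124.9]
orientation: [0.128, -3.132, -0.007]
ft_force: [-0.4, -0.1, -0.0]
width: 59.9
```

```bash
python3 - <<'E'
from h import *
A=np.array([557.3,-280.3])
plan([(*A,70,94.5,.68,35),(*A,34,94.5,.68,18),(*A,34,94.5,0,-5)])
E
```

```text
at [ 557.6 -277.   124.9] yaw 94.7 q1,q6 [-0.48 -2.13] t 18.3
[[[0.03,-0.16,2.74,0,0,0.1,0.68],[0.03,-0.17,2.75,0,0,0.1,0.68],[0.0,0.0,1.8,0,0,0.0,0.68],[0.0,0.0,1.8,0,0,0.0,0.68],[0.0,0.0,0.0,0,0,0.0,0],[0.0,0.0,0.0,0,0,0.0,0],[0.0,0.0,0.0,0,0,0.0,0],[0.0,0.0,0.0,0,0,0.0,0],[0.0,0.0,0.0,0,0,0.0,0]]]
```

>>> apply_moves:
  series:
    - [[0,-0.1,2.74,0,0,0,0.68],[0,0,2.75,0,0,0,0.68],[0,0,1.8,0,0,0,0.68],[0,0,1.6,0,0,0,0.68],[0,0,0,0,0,0,0.68]]

```text
t: 18.8
ee_pos: [559.6, -277.7, 39.6]
orientation: [0.132, -3.137, -0.002]
ft_force: [0.3, -0.0, -0.6]
width: 59.5
```

>>> apply_moves:
  series:
    - [[0,0,0,0,0,0,0.3],[0,0,0,0,0,0,0.3],[0,0,0,0,0,0,0.3],[0,0,0,0,0,0,0.3],[0,0,-3,0,0,0,0.3],[0,0,-4,0,0,0,0.3],[0,0,-4.5,0,0,0,0.3],[0,0,-4.5,0,0,0,0.3],[0,0,-4.5,0,0,0,0.3],[0,0,-4.5,0,0,0,0.3],[0,0,0,0,0,0,0.3]]

```text
t: 19.9
ee_pos: [562.8, -280.5, 298.5]
orientation: [-0.13, 3.128, -0.01]
ft_force: [0.7, -0.2, -0.3]
width: 33.0
```

```bash
python3 - <<'E'
from h import *
th=1.69
p1,p2=passive(th,(64,-88)),passive(th,(64,-134));print(p1,p2,ctrl.get_obs()["ft_force"],ctrl.get_obs()["width"])
yw=101-np.degrees(th)-90+180   # perpendicular to leaf
print(yw)
plan([(470,-40,270,94.5,.3,45),(*(p1+[-20,-30]),262,94.3,.3,45),(*p1,225,94.3,.3,30)])
E
```

```text
[511.11052125 204.82249029] [465.23572007 201.43093955] [ 0.65671158 -0.22894155 -0.30797079] 33.03641333286031
94.17013262289088
at [ 562.8 -280.5  298.5] yaw 94.7 q1,q6 [-0.48 -2.13] t 19.9
[[[1.21,4.12,0.48,0,0,0.0,0.3],[1.21,4.12,0.47,0,0,0.1,0.3],[1.22,4.13,0.48,0,0,0.0,0.3],[1.22,4.12,0.47,0,0,0.1,0.3],[1.22,4.11,0.48,0,0,0.0,0.3],[1.22,4.12,0.47,0,0,0.0,0.3],[-0.76,4.25,0.16,0,0,0.0,0.3],[-0.76,4.25,0.16,0,0,0.1,0.3],[-0.75,4.25,0.16,0,0,0.0,0.3],[-0.76,4.25,0.16,0,0,0.1,0.3],[-0.74,4.25,0.16,0,0,0.0,0.3],[-1.11,1.42,1.85,0,0,0.0,0.3]]]
[[[-1.12,1.42,1.85,0,0,0.0,0.3]]]
```

>>> apply_moves:
  series:
    - [[1.21,4.12,0.48,0,0,0,0.3],[1.21,4.12,0.47,0,0,0.1,0.3],[1.22,4.13,0.48,0,0,0,0.3],[1.22,4.12,0.47,0,0,0.1,0.3],[1.22,4.11,0.48,0,0,0,0.3],[1.22,4.12,0.47,0,0,0,0.3],[-0.76,4.25,0.16,0,0,0,0.3],[-0.76,4.25,0.16,0,0,0.1,0.3],[-0.75,4.25,0.16,0,0,0,0.3],[-0.76,4.25,0.16,0,0,0.1,0.3],[-0.74,4.25,0.16,0,0,0,0.3],[-1.11,1.42,1.85,0,0,0,0.3]]

```text
t: 21.1
ee_pos: [498.6, 195.0, 236.8]
orientation: [-0.124, 3.136, 0.003]
ft_force: [0.6, 0.1, -1.0]
width: 32.6
```

>>> apply_moves:
  series:
    - [[-1.12,1.42,1.85,0,0,0,0.3],[0,0,0,0,0,0,0.3],[0,0,0,0,0,0,0.3]]

```text
t: 21.4
ee_pos: [507.4, 205.9, 216.6]
orientation: [0.12, -3.137, 0.001]
ft_force: [0.5, 0.1, -1.1]
width: 33.0
```

```bash
python3 - <<'E'
from h import *
p1=passive(1.69,(64,-88))+[2,0]
plan([(*p1,190,94.3,.3,20),(*p1,150,94.3,.3,15)])
shot("scene","s1",(150,130,420,330),2.9)
E
```

```text
at [507.4 205.9 216.6] yaw 94.4 q1,q6 [ 0.36 -1.28] t 21.4
[[[-0.28,-0.08,1.33,0,0,0.0,0.3],[-0.28,-0.07,1.33,0,0,0.1,0.3],[0.0,0.0,1.33,0,0,0.0,0.3],[0.0,0.0,1.34,0,0,0.0,0.3],[0.0,0.0,1.33,0,0,0.0,0.3]]]
```

View pics/s1.png

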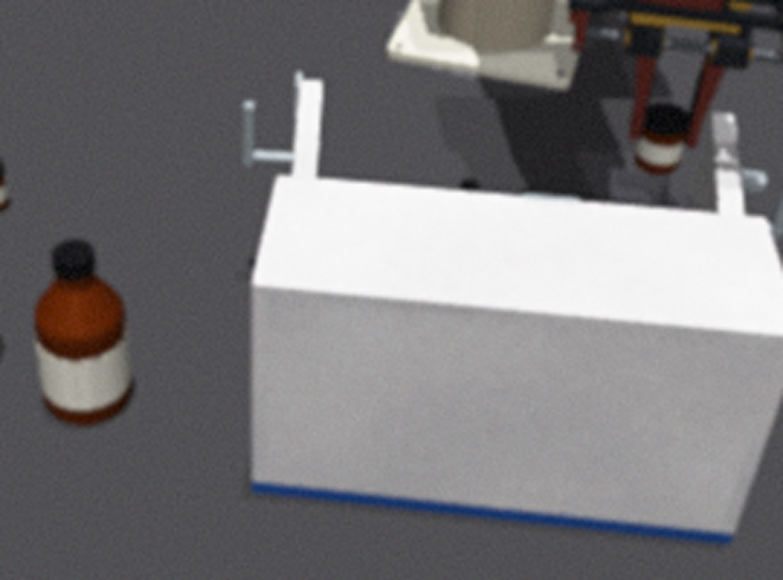

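The scene view shows the vial held upright, cap top centre near crop (664,112), above the rack. I'll use it to check the x offset in the grip.

```bash
python3 - <<'E'
from h import *
d=np.load("pics/s1.npz");im=d["img"]
t=np.array([507.4,205.9,216.6])
for dx in(-6,-4,-2,0,2):
  for h in(10,13): print(dx,h,((proj(d,t+[dx,0,h])-[150,130])*2.9).round(1),((proj(d,t+[dx,0,h-48])-[150,130])*2.9).round(1))
cv2.imwrite("pics/s1c.png",cv2.resize(im[150:200,350:420],None,fx=10,fy=10,interpolation=3))
E
```

```text
-6 10 [667.7 106.9] [655.8 158.2]
-6 13 [668.4 103.6] [656.5 155.1]
-4 10 [667.5 108.2] [655.6 159.5]
-4 13 [668.3 104.9] [656.3 156.4]
-2 10 [667.3 109.5] [655.4 160.9]
-2 13 [668.1 106.2] [656.1 157.7]
0 10 [667.1 110.8] [655.2 162.2]
0 13 [667.9 107.4] [655.9 159.1]
2 10 [666.9 112. ] [655.  163.5]
2 13 [667.7 108.7] [655.7 160.4]
```

View pics/s1c.png

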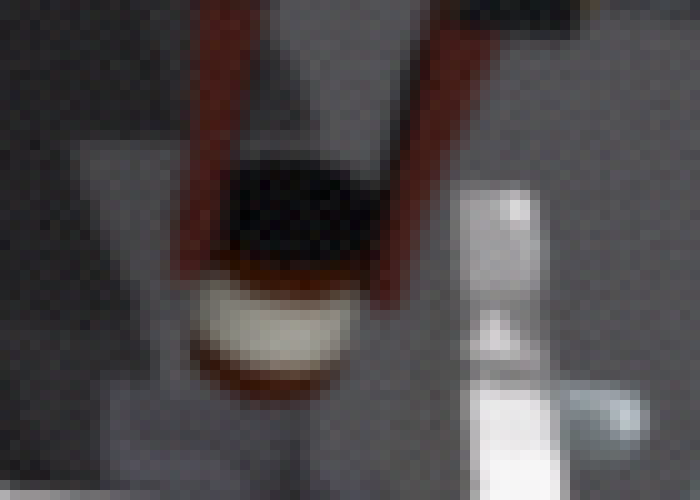

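>>> apply_moves:
  series:
    - [[-0.28,-0.08,1.3,0,0,0,0.3],[-0.28,-0.07,1.3,0,0,0.1,0.3],[0,0,1.3,0,0,0,0.3],[0,0,1.3,0,0,0,0.3],[0,0,0,0,0,0,0.3]]

```text
t: 21.95
ee_pos: [512.5, 204.5, 162.9]
orientation: [0.116, -3.135, 0.002]
ft_force: [0.1, 0.4, -0.5]
width: 33.1
```

>>> apply_moves:
  series:
    - [[0,0,0.5,0,0,0,0.3],[0,0,0.5,0,0,0,0.3],[0,0,0,0,0,0,0.3]]

```text
t: 22.25
ee_pos: [513.7, 205.2, 154.8]
orientation: [0.117, -3.139, 0.0]
ft_force: [-0.3, 0.2, 0.1]
width: 33.2
```

>>> apply_moves:
  series:
    - [[0,0,0.3,0,0,0,0.3],[0,0,0.3,0,0,0,0.3],[0,0,0,0,0,0,0.3]]

```text
t: 22.55
ee_pos: [514.2, 205.4, 149.8]
orientation: [-0.117, 3.139, 0.0]
ft_force: [-0.6, -0.5, 3.7]
width: 33.4
```

>>> apply_moves:
  series:
    - [[0,0,0.15,0,0,0,0.3],[0,0,0,0,0,0,0.3]]

```text
t: 22.75
ee_pos: [514.3, 205.5, 149.7]
orientation: [-0.117, 3.138, 0.001]
ft_force: [-5.1, -1.2, 17.0]
width: 32.9
```

>>> apply_moves:
  series:
    - [[0,0,-0.15,0,0,0,0.3],[0,0,0,0,0,0,0.5],[0,0,0,0,0,0,0.5],[0,0,-2,0,0,0,0.5],[0,0,-3,0,0,0,0.5],[0,0,-4,0,0,0,0.5],[0,0,-2,0,0,0,0.5],[2,-4,0,0,0,0,0.6],[1,-4.5,0,0,0,0,0.6],[0,-4.5,0,0,0,0,0.6],[0,-4.5,0,0,0,0,0.6],[0,0,0,0,0,0,0.6]]

```text
t: 23.95
ee_pos: [497.0, 24.4, 259.2]
orientation: [0.109, -3.14, 0.002]
ft_force: [1.5, 0.9, -0.3]
width: 52.6
```

```bash
python3 - <<'E'
from h import *
d=shot("top","t5");im=d["img"]
a=cv2.resize(im[175:250,120:220],(640,480)if 0 else (600,450),interpolation=3)
b=cv2.resize(im[180:230,280:380],(600,150*2)if 0 else (300,150),interpolation=3)
c=np.zeros((600,600,3),np.uint8);c[:450]=a;c[450:,:300]=b;cv2.imwrite("pics/t5c.png",c)
p=passive(1.69,(64,-88))
for z in(108,124,156): print(z,((proj(d,(*p,z))-[120,175])*6).round(0))
plan([])
E
```

```text
108 [258. 247.]
124 [251. 244.]
156 [235. 239.]
at [497.   26.4 259.1] yaw 94.0 q1,q6 [ 0.03 -1.61] t 24.0
```

View pics/t5c.png

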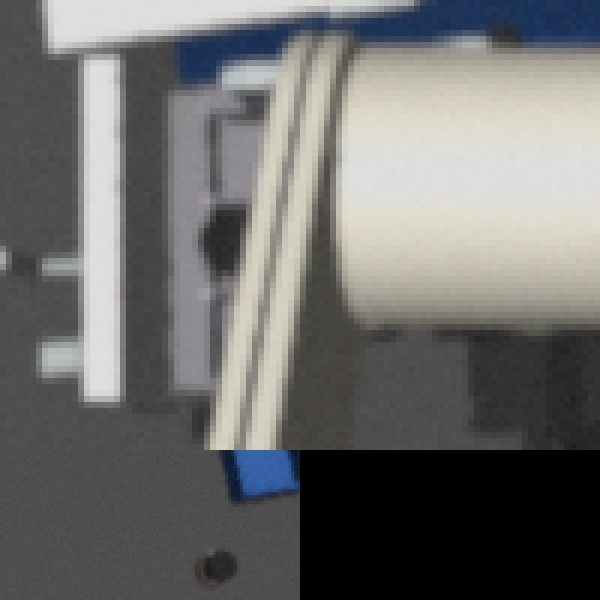

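The first vial stands in pocket 1: its cap edge matches the seated prediction at (235,239). The second vial hasn't moved.

```bash
python3 - <<'E'
from h import *
B=np.array([526.5,-394.5])
plan([(500,-140,259,94,.68,45),(*B,140,94,.68,45),(*B,75,94,.68,35)])
E
```

```text
at [497.   26.4 259.1] yaw 94.0 q1,q6 [ 0.03 -1.61] t 24.0
[[[0.22,-4.15,0.0,0,0,0.0,0.68],[0.21,-4.16,0.01,0,0,0.0,0.68],[0.22,-4.15,0.0,0,0,0.0,0.68],[0.22,-4.16,0.0,0,0,0.0,0.68],[-0.12,-3.65,1.7,0,0,0.0,0.68],[-0.13,-3.66,1.7,0,0,0.0,0.68],[-0.12,-3.65,1.7,0,0,0.0,0.68],[-0.13,-3.65,1.7,0,0,0.0,0.68],[-0.12,-3.65,1.7,0,0,0.0,0.68],[-0.12,-3.66,1.7,0,0,0.0,0.68],[-0.13,-3.65,1.7,0,0,0.0,0.68],[0.0,0.0,3.25,0,0,0.0,0.68]]]
[[[0.0,0.0,3.25,0,0,0.0,0.68]]]
```

>>> apply_moves:
  series:
    - [[0.22,-4.15,0,0,0,0,0.68],[0.21,-4.16,0,0,0,0,0.68],[0.22,-4.15,0,0,0,0,0.68],[0.22,-4.16,0,0,0,0,0.68],[-0.12,-3.65,1.7,0,0,0,0.68],[-0.13,-3.66,1.7,0,0,0,0.68],[-0.12,-3.65,1.7,0,0,0,0.68],[-0.13,-3.65,1.7,0,0,0,0.68],[-0.12,-3.65,1.7,0,0,0,0.68],[-0.12,-3.66,1.7,0,0,0,0.68],[-0.13,-3.65,1.7,0,0,0,0.68],[0,0,3.25,0,0,0,0.68]]

```text
t: 25.2
ee_pos: [531.1, -396.3, 108.6]
orientation: [-0.114, 3.135, -0.007]
ft_force: [0.8, -0.3, 0.7]
width: 59.5
```

>>> apply_moves:
  series:
    - [[0,0,1.5,0,0,0,0.68],[0,0,0,0,0,0,0.68],[0,0,0,0,0,0,0.68],[0,0,0,0,0,0,0.68]]

```text
t: 25.6
ee_pos: [529.4, -391.9, 94.3]
orientation: [-0.118, 3.138, -0.002]
ft_force: [-0.5, -0.4, 0.3]
width: 59.7
```

```bash
python3 - <<'E'
from h import *
B=np.array([526.5,-394.5])
plan([(*B,36,94,.68,20)])
E
```

```text
at [ 529.4 -391.9   94.3] yaw 94.3 q1,q6 [-0.66 -2.3 ] t 25.6
[[[0.1,-0.08,1.94,0,0,0.1,0.68],[0.11,-0.08,1.95,0,0,0.1,0.68],[0.1,-0.08,1.94,0,0,0.1,0.68]]]
```

>>> apply_moves:
  series:
    - [[0.15,-0.08,1.94,0,0,0,0.68],[0.15,-0.08,1.95,0,0,0,0.68],[0.1,-0.08,1.94,0,0,0,0.68],[0,0,0,0,0,0,0.68],[0,0,0,0,0,0,0.68]]

```text
t: 26.1
ee_pos: [525.2, -395.0, 35.7]
orientation: [-0.117, 3.138, -0.001]
ft_force: [-0.1, 0.8, 0.6]
width: 59.9
```

>>> apply_moves:
  series:
    - [[0,0,0,0,0,0,0.3],[0,0,0,0,0,0,0.3],[0,0,0,0,0,0,0.3],[0,0,0,0,0,0,0.3],[0,0,0,0,0,0,0.3]]

```text
t: 26.6
ee_pos: [525.0, -395.3, 35.3]
orientation: [-0.117, 3.138, -0.001]
ft_force: [-0.3, -0.4, 5.9]
width: 33.5
```

>>> apply_moves:
  series:
    - [[0,0,-3,0,0,0,0.3],[0,0,-4,0,0,0,0.3],[0,0,-4.5,0,0,0,0.3],[0,0,-4.5,0,0,0,0.3],[0,0,-4.5,0,0,0,0.3],[0,0,-2.5,0,0,0,0.3],[0,0,0,0,0,0,0.3],[0,0,0,0,0,0,0.3]]

```text
t: 27.4
ee_pos: [524.1, -394.6, 263.9]
orientation: [0.117, -3.139, -0.0]
ft_force: [0.5, 0.4, -1.5]
width: 33.2
```

```bash
python3 - <<'E'
from h import *
p2=passive(1.69,(64,-134));print(p2)
plan([(470,-60,265,94.2,.3,45),(*(p2+[0,-30]),255,94.2,.3,45),(*p2,210,94.2,.3,30)])
E
```

```text
[465.23572007 201.43093955]
at [ 524.1 -394.6  263.9] yaw 94.3 q1,q6 [-0.66 -2.31] t 27.4
[[[0.36,4.22,-0.01,0,0,0.0,0.3],[0.37,4.22,-0.02,0,0,0.0,0.3],[0.36,4.22,-0.01,0,0,0.0,0.3],[0.37,4.23,-0.01,0,0,0.0,0.3],[0.36,4.22,-0.02,0,0,0.0,0.3],[0.37,4.22,-0.01,0,0,0.0,0.3],[0.36,4.22,-0.01,0,0,0.0,0.3],[0.37,4.22,-0.02,0,0,0.1,0.3],[-0.2,3.85,0.17,0,0,0.0,0.3],[-0.2,3.86,0.16,0,0,0.0,0.3],[-0.2,3.85,0.17,0,0,0.0,0.3],[-0.2,3.85,0.17,0,0,0.0,0.3]]]
[[[-0.21,3.86,0.17,0,0,0.0,0.3],[-0.2,3.85,0.16,0,0,0.0,0.3],[-0.11,1.5,2.25,0,0,0.0,0.3],[-0.1,1.49,2.25,0,0,0.0,0.3]]]
```

>>> apply_moves:
  series:
    - [[0.36,4.22,0,0,0,0,0.3],[0.37,4.22,0,0,0,0,0.3],[0.36,4.22,0,0,0,0,0.3],[0.37,4.23,0,0,0,0,0.3],[0.36,4.22,0,0,0,0,0.3],[0.37,4.22,0,0,0,0,0.3],[0.36,4.22,0,0,0,0,0.3],[0.37,4.22,0,0,0,0.1,0.3],[-0.2,3.85,0.17,0,0,0,0.3],[-0.2,3.86,0.16,0,0,0,0.3],[-0.2,3.85,0.17,0,0,0,0.3],[-0.2,3.85,0.17,0,0,0,0.3]]

```text
t: 28.6
ee_pos: [465.4, 95.3, 255.5]
orientation: [0.114, -3.135, 0.001]
ft_force: [-0.6, 0.3, -0.6]
width: 33.3
```

>>> apply_moves:
  series:
    - [[-0.21,3.86,0.17,0,0,0,0.3],[-0.2,3.85,0.16,0,0,0,0.3],[-0.11,1.5,2.25,0,0,0,0.3],[-0.1,1.49,2.25,0,0,0,0.3],[0,0,0,0,0,0,0.3],[0,0,0,0,0,0,0.3],[0,0,0,0,0,0,0.3]]

```text
t: 29.3
ee_pos: [465.6, 200.5, 209.5]
orientation: [0.113, -3.139, 0.001]
ft_force: [-0.3, 0.2, -0.9]
width: 33.3
```

```bash
python3 - <<'E'
from h import *
p2=passive(1.69,(64,-134))+[-1,0]
plan([(*p2,175,94.2,.3,15),(*p2,153,94.2,.3,11)])
E
```

```text
at [465.6 200.5 209.5] yaw 94.1 q1,q6 [ 0.38 -1.26] t 29.3
[[[0.04,0.03,1.15,0,0,0.0,0.3],[0.04,0.04,1.15,0,0,0.0,0.3],[0.05,0.03,1.15,0,0,-0.1,0.3],[0.0,0.0,1.1,0,0,0.0,0.3],[0.0,0.0,1.1,0,0,0.0,0.3]]]
```

>>> apply_moves:
  series:
    - [[0.04,0.03,1.15,0,0,0,0.3],[0.04,0.04,1.15,0,0,0,0.3],[0.05,0.03,1.15,0,0,0,0.3],[0,0,1.1,0,0,0,0.3],[0,0,0.9,0,0,0,0.3],[0,0,0,0,0,0,0.3],[0,0,0,0,0,0,0.3]]

```text
t: 30.0
ee_pos: [464.2, 202.0, 154.7]
orientation: [0.114, -3.139, 0.0]
ft_force: [-1.0, 0.1, -0.6]
width: 33.4
```

>>> apply_moves:
  series:
    - [[0,0,0.3,0,0,0,0.3],[0,0,0.3,0,0,0,0.3],[0,0,0.2,0,0,0,0.3],[0,0,0,0,0,0,0.3]]

```text
t: 30.4
ee_pos: [464.1, 202.0, 146.8]
orientation: [0.114, -3.139, 0.0]
ft_force: [0.1, -0.8, 0.7]
width: 33.3
```

>>> apply_moves:
  series:
    - [[0,0,0.2,0,0,0,0.3],[0,0,0.1,0,0,0,0.3],[0,0,0,0,0,0,0.3]]

```text
t: 30.7
ee_pos: [464.1, 202.0, 143.8]
orientation: [0.114, -3.139, 0.0]
ft_force: [-0.6, -0.6, -0.4]
width: 33.5
```

>>> apply_moves:
  series:
    - [[0,0,0,0,0,0,0.5],[0,0,0,0,0,0,0.5],[0,0,0,0,0,0,0.5],[0,0,-2,0,0,0,0.5],[0,0,-3,0,0,0,0.5],[0,0,-4,0,0,0,0.5],[0,0,-2,0,0,0,0.5],[0,-4,0,0,0,0,0.4],[0,-4.5,0,0,0,0,0.4],[0,-4.5,0,0,0,0,0.4],[0,-4.5,0,0,0,0,0.4],[0,-4.5,0,0,0,0,0.4]]

```text
t: 31.9
ee_pos: [480.0, -19.1, 254.3]
orientation: [-0.114, 3.139, -0.0]
ft_force: [0.4, 0.3, -0.8]
width: 35.4
```

>>> apply_moves:
  series:
    - [[0,-4.5,0,0,0,0,0.4],[0,-4.5,0,0,0,0,0.4],[0,0,0,0,0,0,0.4],[0,0,0,0,0,0,0.4]]

```text
t: 32.3
ee_pos: [486.4, -107.9, 253.9]
orientation: [0.11, -3.139, -0.001]
ft_force: [0.1, -0.0, 0.5]
width: 35.1
```

```bash
python3 - <<'E'
from h import *
d=shot("top","t6",(110,150,390,260),2.8)
for r in((64,-88),(64,-134)): print(((proj(d,(*passive(1.69,r),156))-[110,150])*2.8).round(0))
im=d["img"]
c=np.vstack([cv2.resize(im[150:260,110:390],(784,308),interpolation=3),cv2.resize(im[170:250,110:329],(784,286),interpolation=3)]);cv2.imwrite("pics/t6c.png",c)
plan([])
E
```

```text
[138. 181.]
[138. 226.]
at [ 486.4 -107.   253.9] yaw 94.1 q1,q6 [-0.24 -1.88] t 32.4
```

View pics/t6c.png

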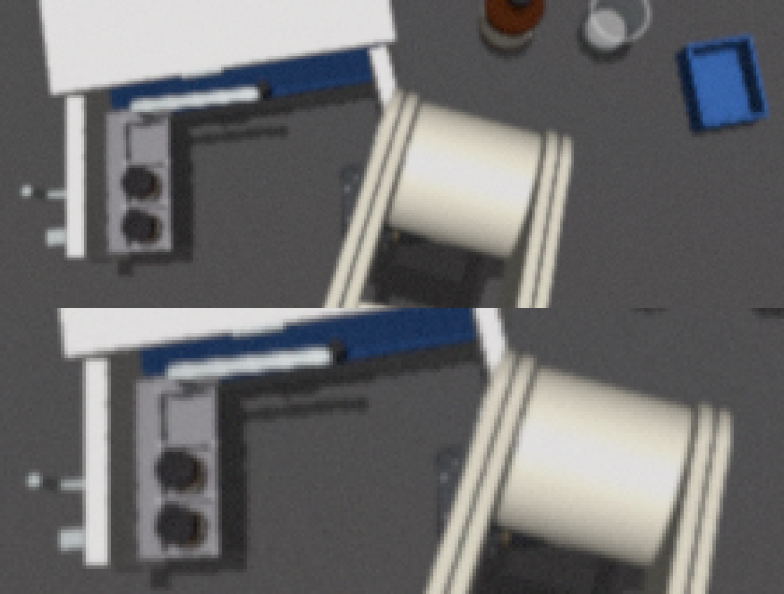

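Both vials are seated, caps at (141,182) and (141,226). Now I'll close the lever.

```bash
python3 - <<'E'
from h import *
plan([(560,40,250,94.3,.4,45),(610.7,74.8,235,94.3,.4,40),(610.7,74.8,185,94.3,.4,17)])
E
```

```text
at [ 486.4 -107.   253.9] yaw 94.1 q1,q6 [-0.24 -1.88] t 32.4
[[[-2.1,3.53,0.1,0,0,-0.1,0.4],[-2.1,3.53,0.09,0,0,0.0,0.4],[-2.11,3.53,0.1,0,0,-0.1,0.4],[-2.11,3.53,0.1,0,0,0.0,0.4],[-2.66,1.55,0.75,0,0,0.0,0.4],[-2.65,1.54,0.75,0,0,0.0,0.4],[0.0,0.0,1.67,0,0,0.0,0.4],[0.0,0.0,1.66,0,0,0.0,0.4],[0.0,0.0,1.67,0,0,0.0,0.4]]]
```

>>> apply_moves:
  series:
    - [[-2.1,3.53,0.1,0,0,-0.1,0.4],[-2.1,3.53,0.09,0,0,0,0.4],[-2.11,3.53,0.1,0,0,-0.1,0.4],[-2.11,3.53,0.1,0,0,0,0.4],[-2.66,1.55,0.75,0,0,0,0.4],[-2.65,1.54,0.75,0,0,0,0.4],[0,0,0,0,0,0,0.4],[0,0,0,0,0,0,0.4],[0,0,0,0,0,0,0.4]]

```text
t: 33.25
ee_pos: [609.7, 75.3, 235.1]
orientation: [0.121, -3.138, 0.0]
ft_force: [1.1, -0.2, 0.1]
width: 35.2
```

```bash
python3 - <<'E'
from h import *
plan([(610.7,74.8,185,94.3,.4,17),(610.7,74.8,185,94.3,0,-4)])
E
```

```text
at [609.7  75.3 235.1] yaw 94.4 q1,q6 [ 0.1  -1.54] t 33.2
[[[-0.03,-0.02,1.67,0,0,0.0,0.4],[-0.04,-0.02,1.67,0,0,0.1,0.4],[-0.03,-0.02,1.67,0,0,0.0,0.4],[0.0,0.0,0.0,0,0,0.0,0],[0.0,0.0,0.0,0,0,0.0,0],[0.0,0.0,0.0,0,0,0.0,0],[0.0,0.0,0.0,0,0,0.0,0]]]
```

>>> apply_moves:
  series:
    - [[-0.03,0,1.67,0,0,0,0.4],[-0.04,0,1.67,0,0,0,0.4],[-0.03,0,1.67,0,0,0,0.4],[0,0,0,0,0,0,0.4],[0,0,0,0,0,0,0],[0,0,0,0,0,0,0],[0,0,0,0,0,0,0],[0,0,0,0,0,0,0]]

```text
t: 34.05
ee_pos: [612.2, 74.9, 186.0]
orientation: [-0.119, 3.138, 0.0]
ft_force: [0.0, 0.2, 3.7]
width: 13.1
```

```bash
python3 - <<'E'
from h import *
o=ctrl.get_obs();z=o["ee_pos"][2];pv=passive(1.69,(64,-11));v=o["ee_pos"][:2]-pv;a0=np.arctan2(v[1],v[0])%(2*np.pi)
sh=passive(1.69,(64,-147))-pv;ash=np.arctan2(sh[1],sh[0])%(2*np.pi)
print(o["width"],o["ft_force"],np.hypot(*v),a0-ash)
plan([(*(pv+136.5*np.array([np.cos(ash+c),np.sin(ash+c)])),z,94.5,0,-1) for c in np.linspace(a0-ash,-0.015,17)[1:]])
E
```

```text
13.110466535534739 [0.01079471 0.24789541 3.70732971] 137.7566137146671 1.6745261232774933
at [612.2  74.9 186. ] yaw 94.4 q1,q6 [ 0.1  -1.54] t 34.0
[[[1.45,0.05,0.0,0,0,-0.1,0],[1.44,0.09,0.0,0,0,0.0,0],[1.42,0.23,0.0,0,0,0.0,0],[1.39,0.39,0.0,0,0,0.0,0],[1.34,0.53,0.0,0,0,0.0,0],[1.28,0.66,0.0,0,0,0.0,0],[1.2,0.8,0.0,0,0,0.0,0],[1.11,0.92,0.0,0,0,0.0,0],[1.0,1.03,0.0,0,0,0.0,0],[0.89,1.13,0.0,0,0,0.0,0],[0.77,1.22,0.0,0,0,0.0,0],[0.64,1.3,0.0,0,0,0.0,0]]]
[[[0.49,1.35,0.0,0,0,0.0,0],[0.35,1.4,0.0,0,0,0.0,0],[0.2,1.42,0.0,0,0,0.0,0],[0.05,1.44,0.0,0,0,0.0,0]]]
```

>>> apply_moves:
  series:
    - [[1.45,-0.05,0,0,0,0,0],[1.44,0.09,0,0,0,0,0],[1.42,0.23,0,0,0,0,0],[1.39,0.39,0,0,0,0,0],[1.34,0.53,0,0,0,0,0],[1.28,0.66,0,0,0,0,0],[1.2,0.8,0,0,0,0,0],[1.11,0.92,0,0,0,0,0],[1.0,1.03,0,0,0,0,0],[0.89,1.13,0,0,0,0,0],[0.77,1.22,0,0,0,0,0],[0.64,1.3,0,0,0,0,0]]

```text
t: 35.25
ee_pos: [465.3, 146.3, 185.4]
orientation: [0.119, -3.138, 0.002]
ft_force: [0.3, -2.2, 6.4]
width: 13.6
```

>>> apply_moves:
  series:
    - [[0.49,1.35,0,0,0,0,0],[0.35,1.4,0,0,0,0,0],[0.2,1.42,0,0,0,0,0],[0,0.8,0,0,0,0,0],[0,0,0,0,0,0,0]]

```text
t: 35.75
ee_pos: [450.0, 195.4, 184.8]
orientation: [0.121, -3.135, 0.003]
ft_force: [-3.7, -2.1, 8.2]
width: 12.9
```

>>> apply_moves:
  series:
    - [[0,0.3,0,0,0,0,0],[0,0.3,0,0,0,0,0],[0,0,0,0,0,0,0]]

```text
t: 36.05
ee_pos: [449.1, 199.9, 184.7]
orientation: [0.12, -3.134, 0.005]
ft_force: [-6.6, -5.1, 10.7]
width: 13.1
```

>>> apply_moves:
  series:
    - [[0,0.15,0,0,0,0,0],[0,0,0,0,0,0,0]]

```text
t: 36.25
ee_pos: [448.7, 200.9, 184.7]
orientation: [0.12, -3.133, 0.007]
ft_force: [-6.9, -8.1, 11.0]
width: 13.2
```

>>> apply_moves:
  series:
    - [[0,0.15,0,0,0,0,0],[0,0,0,0,0,0,0]]

```text
t: 36.45
ee_pos: [448.3, 202.2, 184.6]
orientation: [0.12, -3.132, 0.007]
ft_force: [-8.2, -9.2, 12.6]
width: 13.2
```

>>> apply_moves:
  series:
    - [[0,0,0,0,0,0,0.4],[0,0,0,0,0,0,0.4],[0,0,0,0,0,0,0.4],[0,0,-2,0,0,0,0.4],[0,0,-3,0,0,0,0.4],[0,0,-3,0,0,0,0.4],[0,-4.5,0,0,0,0,0.4],[0,-4.5,0,0,0,0,0.4],[0,-4.5,0,0,0,0,0.4],[0,-4.5,0,0,0,0,0.4],[0,-4.5,0,0,0,0,0.4],[0,-4.5,0,0,0,0,0.4]]

```text
t: 37.65
ee_pos: [472.0, -66.6, 265.0]
orientation: [-0.12, 3.139, -0.0]
ft_force: [-0.0, 0.6, 0.6]
width: 35.2
```

>>> apply_moves:
  series:
    - [[0,-4.5,0,0,0,0,0.4],[0,-4.5,0,0,0,0,0.4],[0,0,0,0,0,0,0.4],[0,0,0,0,0,0,0.4]]

```text
t: 38.05
ee_pos: [478.7, -155.3, 264.6]
orientation: [0.116, -3.139, -0.001]
ft_force: [-0.8, -0.1, 0.4]
width: 35.4
```

```bash
python3 - <<'E'
from h import *
d=shot("top","t7",(110,160,250,265),5.5)
for th in(1.69,1.71): 
  for n,r,z in(("knob",(64,-147),194),("pivot",(64,-11),166),("free",(0,-163),190)): print(th,n,((proj(d,(*passive(th,r),z))-[110,160])*5.5).round(0))
E
```

```text
1.69 knob [252. 411.]
1.69 pivot [265. 155.]
1.69 free [127. 449.]
1.71 knob [246. 414.]
1.71 pivot [264. 157.]
1.71 free [120. 449.]
```

View pics/t7.png

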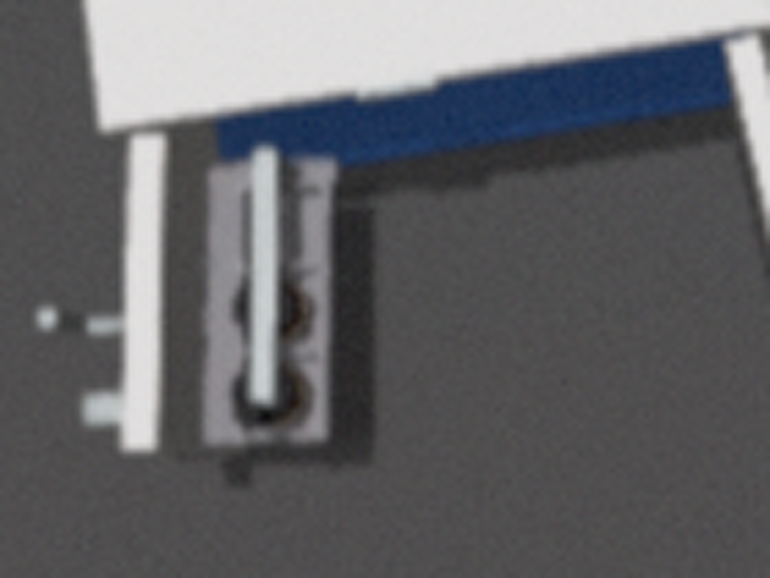

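```bash
python3 - <<'E'
from h import *
d=np.load("pics/t7.npz");im=d["img"][180:246,140:180]
im=cv2.convertScaleAbs(im,alpha=1.8,beta=10)
e=np.load("pics/t3.npz")["img"][180:246,140:180];e=cv2.convertScaleAbs(e,alpha=1.8,beta=10)
cv2.imwrite("pics/t7c.png",cv2.resize(np.hstack([im,e]),None,fx=9,fy=9,interpolation=3))
for c in(0,.03,.06):
  a=np.array([64+136*np.sin(c),-11-136*np.cos(c)])
  print(c,[((proj(d,(*passive(1.707,a),z))-[140,180])*9).round(0) for z in(166,194)],((proj(d,(*passive(1.707,(64,-11)),166))-[140,180])*9).round(0))
E
```

```text
0 [array([158., 499.]), array([134., 496.])] [162.  77.]
0.03 [array([170., 499.]), array([148., 496.])] [162.  77.]
0.06 [array([183., 498.]), array([161., 495.])] [162.  77.]
```

View pics/t7c.png

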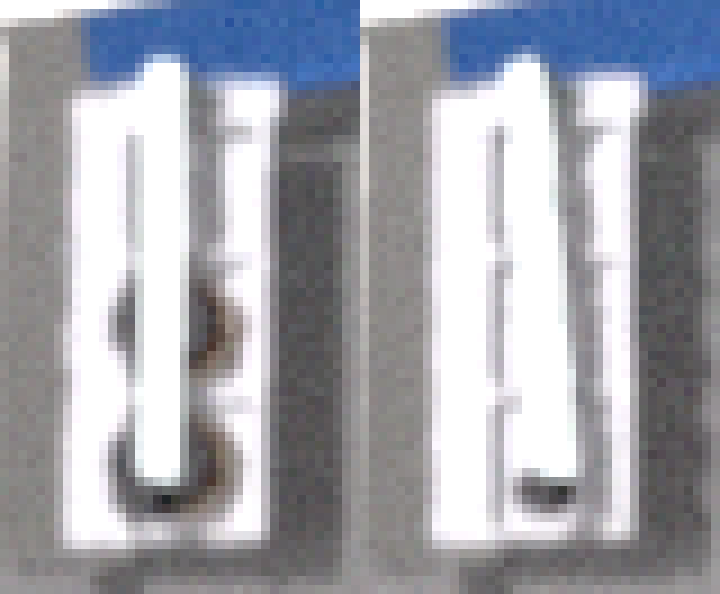

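The arm now runs straight along the leaf, from (163,70) to (160,480) against a predicted 162→158 for shut. Both capped vials are under it, and both leaves are wide open. Handing in.

```bash
python3 -c "
from workcell import ctrl
o=ctrl.get_obs();print(o['t'],o['ee_pos'],o['ft_force']);print(ctrl.close_job())"
```

```text
38.1 [ 478.69981949 -154.35850911  264.5758638 ] [ 0.07728941  0.72362752 -0.09621849]
the job is handed in; nothing more can be done
None
```

The job is done and handed in at 38 s, and none of my last checks failed. It went in the order asked:

- **Right leaf:** opened to about 1.66 rad, going by where the handle was released and the picture taken just after.
- **Bolt:** pushed down until it hit its stop, with the fingertips at 148 mm and about 17 N reaction, while the left leaf was still shut.
- **Left leaf:** opened wide. The final picture puts it at about 1.71 rad, a little further than I left it, because the lever pushed it as it closed.
- **Vials:** only two were on the bench. They stand upright in pockets 1 and 2, and the pictures show both caps within a few millimetres of their seated positions.
- **Clamp lever:** swung open for loading, then shut over the vials until it hit its stop. In the last picture it lies within about 0.01–0.02 rad of shut. The black knob is hard to make out against a black cap, so I judged the angle from the steel arm.

At hand-in the gripper was clear of everything at 265 mm height, with under 1 N on the wrist. I never went near the large bottle, the beaker or the blue box, and they were in place when last seen, after both vials were loaded.

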